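# Fold away the telescopic photo lamp

### The arm

A 6-joint arm with a two-finger parallel gripper is mounted at the origin on a cart in front of the work surface, level with it; the furniture and walls round the work are solid. World frame = base frame: x ahead of the robot, y to its left, z up, the work surface at z = 0. Lengths are in m, angles in degrees, forces in N, time in s.
With the tool pointing down it reaches from about 0.35 to 0.975 m from the base axis. Payload 7.1 kg.
Tool frame: the origin (TCP) lies midway between the tips of the shut fingers; the grasp point (between the pads) lies pinch_z behind it (pinch_z is the distance from the TCP to the grasp point, in m); y points along the fingers, x is the direction in which the jaws open and shut, and the axes are right-handed (so a half turn about y gives the same grasp; the last joint's range is limited). The gripper opens to 88 mm and grips with 3 to 60 N. Pads are 20 mm wide; open, the fingers measure 115 mm over their backs; the gripper's body (75 mm by 178 mm) begins 61 mm behind the grasp point.
Start: joints at [72.938, 24.242, 93.386, -0, 62.372, -1.089], TCP at [0.172, 0.601, 0.223] pointing down, gripper open.
Joint ranges: [-172.04, 172.04], [-51.8, 120.97], [4.93, 147.93], [-75.15, 255.16], [6.16, 154.13], [-145.62, 145.62]. Speed limits (degrees/s): [136.94, 136.94, 172.46, 180, 180, 180].

### API

Orientations are given as [roll, pitch, yaw] about the fixed x, y, z axes, in that order (R = Rz(yaw) Ry(pitch) Rx(roll)).
In Python, from bench import * gives the robot as it stands. The module is installed in compiled form; this text tells all that it offers.
- The arm moves only by the tool send_rows, never from a script. Its argument "increments" is a list of rows, each an object with "jaw": the closure in counts, from 0 (fully open) to 255 (shut); "xyz": the shift along the tool's x, y, z in m, a list of three; "yaw": the turn about the tool's y in degrees. In form: [{"jaw": jaw, "xyz": [dx, dy, dz], "yaw": yaw}, ...]. A call has 1 to 20 rows; each row shifts and turns the pose as measured when the row begins, along the tool's axes as they then stand; what a row does not reach is not made up. A row lasts 1/10 s, in which the tool goes at most 50 mm and 8.59 degrees, less where a joint would pass 70% of its speed; a pose out of reach is approached as far as the arm can. A call is refused whole if a number of a shift passes 0.05 or a number of a turn 8.59, either way. A call with a gripper value outside its range is refused whole. The fingers move at their own pace and stop on an object; "newtons" is the grip in N (left out, the last holds). Time passes only in rows, so rows that do not move let the fingers close. It gives the time, the measured TCP pose, the force and the opening at its end, in the units of the state.
- get_obs(): the state, without advancing time (a new reading comes with each control period).
- camera(name): name is "side" or "top" or "wrist"; returns the picture (480x640x3 uint8, blue, green, red); there is no depth.
- calibration(name): a dict with "camera_matrix" (3x3 intrinsics, pixels), "k1" (the pictures are not rectified: a ray, as slopes to the right and down, at radius r is drawn at 1 + k1 r^2 times it, then the intrinsics apply), "pose" (4x4, takes a point from camera to world coordinates). Camera axes: x right, y down, z forward; pixel columns grow to the right and rows downward; lengths in m; the calibration is good to about 2 mm. A picture is of the moment at which its call begins: read the wrist's pose just before it. calibration takes no time and is no camera call; for the wrist camera it gives the pose at the moment of the call.
- finish_job(): hands the job in, once; it reports no verdict.
The state is a dict: "time_s": time; "joints": joint angles; "joint_velocities": joint speeds; "tau": joint torques, N m; "tcp_pos": TCP position; "orientation": TCP orientation; "ft_force": force on the tool from outside, world axes, zero at the start; "moment": the same for the moment, N m; "grip_width": opening from 0.0 (shut) to 1.0 (fully open).
Only numpy, scipy, OpenCV 4.12 (cv2) and the standard library are available. Lean on these libraries where they do the work, as an engineer would, in place of code of your own. Each camera call takes 0.05 s, during which the arm holds its last target.

### The job

The photo shoot is over and the lamp's telescopic boom has to be collapsed fully home, innermost section first. First take the tall water bottle out of the lamp's way and stand it upright in the wooden tray, beside the amber bottle. Then, for the inner section and after it the middle one: pull the section's locking knob up, push the section in until it is fully home, and press its knob down again so that it locks; keep the bottles standing and leave the amber bottle, the jar and the soap where they are.

Things in the scene. Friction and masses are not known exactly. Their poses are not given: they have to be found in the camera images.
- lamp_stand: Fixed photo lamp stand: dark base plate 130 x 120 mm, post, level boom of three square aluminium tubes (40, 32, 24 mm wide), light bar at the free end. Origin on the table under the post; x along the boom to the light bar, y across, z up. Boom axis 140 mm above the table. The fixed outer tube ends at x = 152 mm; its black locking block and knob (for the middle section) are at x = 85 mm.
- guard_arch (a point): Centre of the steel strap arch over the outer tube's mouth (40 mm along the boom, 63 mm across; underside 62, top 65 mm above the boom's axis). With the middle section home, the inner knob is parked under it, where it can be neither gripped nor raised; a raised inner knob hits it. So the inner section goes home, and its knob down, before the middle one.
- boom_inner (a joint): How far the inner section is pushed into the middle one, m: 0 = fully out (start), 0.090 = fully home, towards the post, at a firm stop. Locked while its knob is down. With the knob up it slides with about 4 N of friction and stays where it is left.
- boom_middle (a joint): How far the middle section is pushed into the outer tube, m: 0 = fully out (start), 0.090 = fully home at a firm stop. Locked while its knob is down; else about 5 N of friction, stays where it is left. It carries the black block with the inner knob (42 mm wide, 40 mm along the boom, top 161 mm above the table) and the inner section.
- knob_inner (a joint): Lift of the inner section's locking knob, m: 0 = down (locked), 0.014 = fully up; from 0.011 its pin is clear and the section can slide. About 3 N of friction, no spring: stays where it is left. It goes down again only with the section within 2 mm of fully home (or fully out), otherwise the pin stands on the tube.
- knob_middle (a joint): Lift of the middle section's locking knob, m: works like the inner one: 0 = down (locked), 0.014 = fully up, clear from 0.011; about 3 N, stays where it is left, goes down again only with its section within 2 mm of fully home or fully out.
- knob_inner_grip (a point): Centre of the inner section's knob, the one nearer the light bar: upright black cylinder, 24 mm diameter, 22 mm high (11 mm either way of this point), on a 9 mm stem; the top of its block is 21 mm below this point while it is down. 182 mm above the table when down. Moves with the middle section. Lift straight up to unlock.
- knob_middle_grip (a point): Centre of the middle section's knob, the one nearer the post, on the fixed outer tube: the same upright black cylinder, 24 mm diameter, 22 mm high; the top of its block is 21 mm below this point while it is down. 187 mm above the table when down.
- push_face (a point): Point on the boom's axis on the outer face of the black end plate at the boom's free end (44 mm wide, from 24 mm below to 30 mm above this point). Pushing it along the boom towards the post slides the unlocked section in. x axis along the boom, away from the post; z up.
- light_bar (a point): Centre of the LED light bar that hangs under the end plate, its outer side flush with the push face: 36 mm along the boom (x), 150 mm across it, 22 mm high (94 to 116 mm above the table). As the sections go in it sweeps that 150 mm wide path and knocks over anything taller than 94 mm.
- water_bottle_mid (a point): Centre (half-way up) of the tall clear plastic water bottle: 63 mm diameter, 182 mm tall, about 0.27 kg, tapering to a screw cap 31 mm in diameter, 16 mm high. It stands on the table close beside the boom (either side; centre 56 to 72 mm from its axis), between the inner knob and the light bar, in the bar's path. Tips easily. z up.
- bottle_tray: Low open wooden tray, fixed on the table at the right: 200 x 100 mm outside, walls 6 mm thick and 24 mm high, floor 6 mm above the table. Origin under its centre, x along its length. The amber bottle stands at its -x end; the +x end is free for the water bottle.
- amber_bottle_mid (a point): Centre (half-way up) of a small amber bottle with black cap, 61 mm diameter, 121 mm tall, standing in the tray's -x end, 50 to 60 mm from the tray's centre. To be left alone.
- lidded_jar_mid (a point): Centre of a low white lidded jar, 66 mm diameter, 36 mm tall, across the boom from the water bottle; the light bar passes over it. To be left alone.
- soap_big_mid (a point): Centre of a lilac soap block 71 x 67 x 57 mm on the table under the light bar, which passes over it. To be left alone.
Mind the look-alikes: they are no part of the job. Leave any yellow look-alike of the bottle_tray alone.

How it is judged:
By the outcome, as a careful person would: the job done as asked, in the order asked, and still so for the second after the job is handed in, with the robot touching nothing.
It also fails if it takes over 72 s, if anything falls off the work surface, if the arm or the gripper's body presses on something with over 40 N, if the wrist force passes 120 N, or if a joint passes its speed limit or range.

## Working session

There is one attempt and no reset: what is moved stays moved. The work goes in short steps, Python scripts to look and compute and a tool call to move; the robot and the scene stay as the last step left them, time stands still between calls to the robot, and variables do not carry over. Pictures are saved under pics/ and viewed, and the job is handed in when it is done.

Besides the shell and the picture viewer there is one more tool, called after "Request:" as name(argument=value, ...), one argument or row to a line, values as JSON. send_rows: Moves the arm, as the interface text tells. Its arguments: {"type":"object","properties":{"increments":{"type":"array","items":{"type":"object","properties":{"jaw":{"type":"number"},"xyz":{"type":"array","items":{"type":"number"}},"yaw":{"type":"number"}}}},"newtons":{"type":"number"}},"required":["increments"]}

```bash
mkdir -p pics
python3 - <<'E'
from bench import *
import cv2
print(get_obs())
for n in ("side","top","wrist"):
    c=calibration(n); print(n,c)
    cv2.imwrite(f"pics/{n}0.png",camera(n))
E
```

```text
{'time_s': 0.0, 'joints': array([ 7.29374514e+01,  2.42815350e+01,  9.34325106e+01, -2.42811306e-03,
        6.23708009e+01, -1.08982072e+00]), 'joint_velocities': array([ 0.0666427 ,  0.02265872,  0.04691743, -0.02386105,  0.00157435,
        0.02713765]), 'tau': array([-3.21849388e-03, -5.44614995e+01, -2.73667341e+01,  6.41892012e-02,
        2.29530578e-02, -1.53986175e-04]), 'tcp_pos': array([0.17182294, 0.60033818, 0.22192586]), 'orientation': array([-9.00005354e+01,  8.48720303e-02,  7.40283993e+01]), 'ft_force': array([-0.57893616, -0.00246181, -1.11508104]), 'moment': array([ 0.07030271,  0.0398586 , -0.03214439]), 'grip_width': 0.9993202616760513}
side {'camera_matrix': array([[619.00319323,   0.        , 319.90022586],
       [  0.        , 619.00319323, 230.55253059],
       [  0.        ,   0.        ,   1.        ]]), 'k1': -0.07348220748500232, 'pose': array([[ 0.80514177, -0.28710849,  0.5189561 , -0.20037196],
       [-0.59293857, -0.40893969,  0.69368017, -1.08590176],
       [ 0.01306028, -0.86621997, -0.49949213,  0.8490821 ],
       [ 0.        ,  0.        ,  0.
[... 339 characters left out ...]
0987e-01, -1.75879830e-03, -2.17916522e-02,
        -5.50272525e-02],
       [ 2.18532578e-02, -1.09395184e-01, -9.93758084e-01,
         1.26728983e+00],
       [ 0.00000000e+00,  0.00000000e+00,  0.00000000e+00,
         1.00000000e+00]])}
wrist {'camera_matrix': array([[390.22140972,   0.        , 319.91250177],
       [  0.        , 390.22140972, 242.13616989],
       [  0.        ,   0.        ,   1.        ]]), 'k1': 0.0047475493397235, 'pose': array([[ 0.2749643 ,  0.92596827,  0.25879993,  0.10053551],
       [ 0.96145342, -0.26442362, -0.07541533,  0.6209869 ],
       [-0.00139939,  0.2695606 , -0.96298241,  0.38419476],
       [ 0.        ,  0.        ,  0.        ,  1.        ]])}
```

View pics/side0.png

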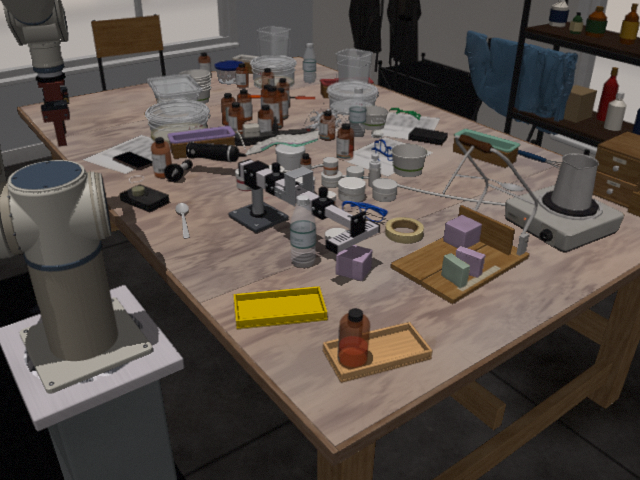

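View pics/top0.png

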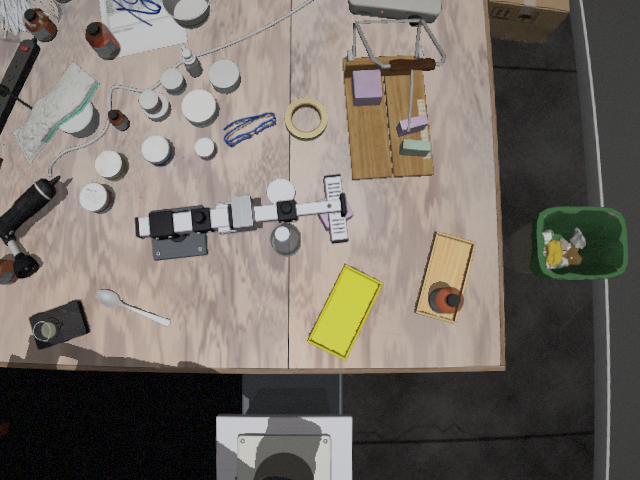

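View pics/wrist0.png

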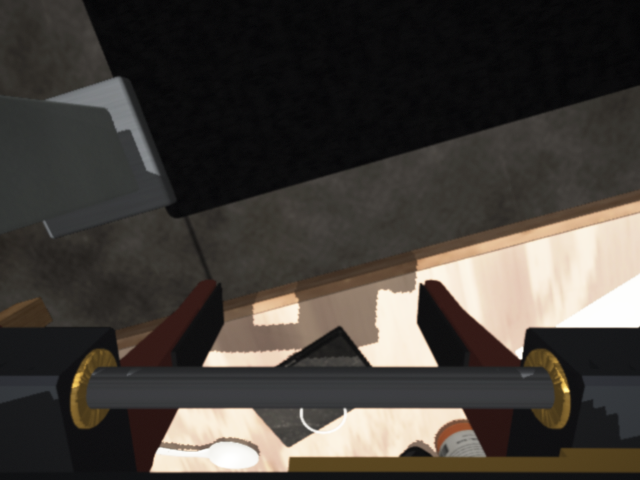

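```bash
ls
python3 - <<'E'
import bench
print([ (n,getattr(bench,n)) for n in dir(bench) if not n.startswith('__')])
E
```

```text
pics
[('MotionError', <class 'bench.MotionError'>), ('calibration', <function make.<locals>.<lambda> at 0x7f15911cc680>), ('camera', <function make.<locals>.drawn_camera at 0x7f15911cc0e0>), ('finish_job', <function connect.<locals>.done at 0x7f1591143740>), ('get_obs', <function make.<locals>.<lambda> at 0x7f15911cc5e0>), ('pinch_z', 0.0187)]
```

```bash
cat > h.py <<'E'
import numpy as np, cv2
def cal(n):
    from bench import calibration
    return calibration(n)
def ray(c,px):
    p=cv2.undistortPoints(np.array([[px]],float),c["camera_matrix"],np.array([c["k1"],0,0,0.]))[0,0]
    d=c["pose"][:3,:3]@np.array([p[0],p[1],1]); return c["pose"][:3,3],d/np.linalg.norm(d)
def onz(c,px,z):
    o,d=ray(c,px); return o+d*(z-o[2])/d[2]
def tri(rs):
    A=np.zeros((3,3));b=np.zeros(3)
    for o,d in rs:
        P=np.eye(3)-np.outer(d,d);A+=P;b+=P@o
    x=np.linalg.solve(A,b); return x,[float(np.linalg.norm((np.eye(3)-np.outer(d,d))@(x-o))) for o,d in rs]
def proj(c,X):
    T=np.linalg.inv(c["pose"]);r,_=cv2.Rodrigues(T[:3,:3])
    return cv2.projectPoints(np.array(X,float).reshape(-1,1,3),r,T[:3,3],c["camera_matrix"],np.array([c["k1"],0,0,0.]))[0][:,0]
E
python3 - <<'E'
import cv2
t=cv2.imread("pics/top0.png");s=cv2.imread("pics/side0.png")
cv2.imwrite("pics/t1.png",cv2.resize(t[160:270,130:360],None,fx=3.45,fy=3.45,interpolation=2))
cv2.imwrite("pics/t2.png",cv2.resize(t[220:335,390:500],None,fx=5,fy=5,interpolation=2))
cv2.imwrite("pics/s1.png",cv2.resize(s[140:290,220:420],None,fx=4,fy=4,interpolation=2))
cv2.imwrite("pics/s2.png",cv2.resize(s[290:390,310:450],None,fx=5,fy=5,interpolation=2))
E
```

```text
(no output)
```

View pics/t1.png

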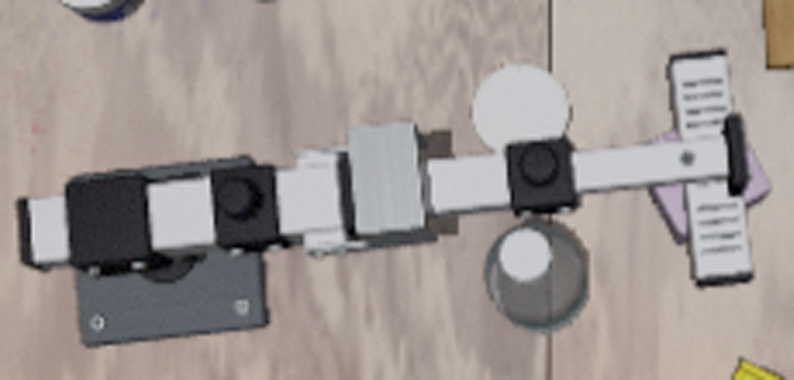

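View pics/t2.png

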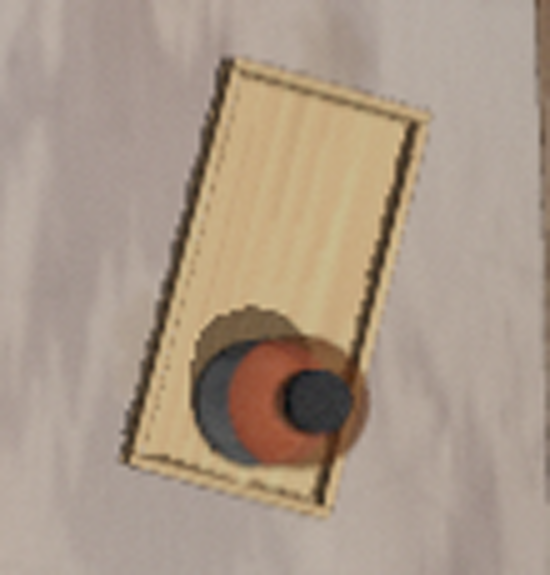

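View pics/s1.png

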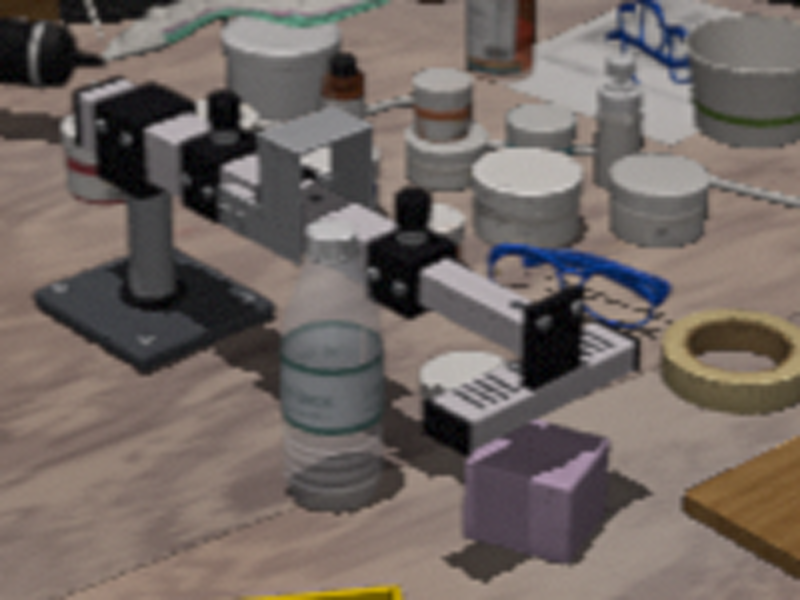

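View pics/s2.png

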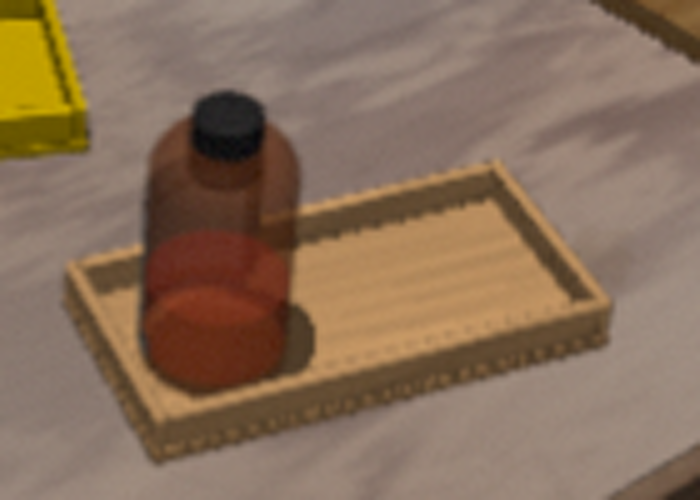

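Run:
```python
from h import *
T=cal("top");S=cal("side")
t1=lambda x,y:(130+(x+.5)/3.45-.5,160+(y+.5)/3.45-.5)
s1=lambda x,y:(220+(x+.5)/4-.5,140+(y+.5)/4-.5)
t2=lambda x,y:(390+(x+.5)/5-.5,220+(y+.5)/5-.5)
s2=lambda x,y:(310+(x+.5)/5-.5,290+(y+.5)/5-.5)
for n,a,b in [("cap top",t1(526,251),s1(334,233)),("kin top",t1(541,160),s1(414,196)),("kmid top",t1(241,194),s1(224,100)),
 ("amber cap",t2(318,401),s2(230,108))]:
    print(n,tri([ray(T,a),ray(S,b)]))
print("cap z.174-.182",onz(T,t1(526,251),.182),onz(S,s1(334,233),.182))
print("kin z.193",onz(T,t1(541,160),.193),onz(S,s1(414,196),.193))
print("kmid z.198",onz(T,t1(241,194),.198),onz(S,s1(224,100),.198))
for q in [(745,115),(748,188)]: print("plate top outer",onz(T,t1(*q),.170))
for q in [(670,58),(722,50),(752,277),(697,286)]: print("bar",onz(T,t1(*q),.116))
for q in [(233,60),(431,118),(330,513),(125,462)]: print("tray top",onz(T,t2(*q),.024))
for q in [(495,163),(610,300),(158,422),(68,290)]: print("tray side",onz(S,s2(*q),.024))
print("bottle base", onz(S,s1(345,487),0.), "amber base", onz(S,s2(215,345),.006))
print("jar", onz(T,t1(521,110),.036)); print("arch", [onz(T,t1(*q),.205) for q in [(350,128),(412,123),(424,230),(357,236)]])
```

```text
cap top (array([ 0.56043838, -0.0018951 ,  0.1756869 ]), [0.0012242090393561405, 0.0012242090393560798])
kin top (array([ 0.61305851, -0.01101924,  0.18930341]), [0.0011755896468352788, 0.0011755896468353467])
kmid top (array([0.59146671, 0.16609559, 0.19346179]), [0.001695217738046997, 0.0016952177380469325])
amber cap (array([ 0.42284753, -0.36916577,  0.12599531]), [0.0009102698665969403, 0.0009102698665968978])
cap z.174-.182 [ 0.56070443 -0.00285482  0.182     ] [ 0.55218435 -0.01155264  0.182     ]
kin z.193 [ 0.6134164  -0.01180913  0.193     ] [ 0.6073618  -0.01662778  0.193     ]
kmid z.198 [0.59221841 0.16428321 0.198     ] [0.58450634 0.15823864 0.198     ]
plate top outer [ 0.64538716 -0.13405038  0.17      ]
plate top outer [ 0.60066663 -0.1355499   0.17      ]
bar [ 0.69285161 -0.0903455   0.116     ]
bar [ 0.69824682 -0.12355103  0.116     ]
bar [ 0.5525976  -0.14166265  0.116     ]
bar [ 0.54685847 -0.10704688  0.116     ]
tray top [ 0.58276472 -0.35937586  0.024     ]
tray top [ 0.55522736 -0.45508197  0.024     ]
tray top [ 0.36915636 -0.40146231  0.024     ]
tray top [ 0.39395138 -0.30421811  0.024     ]
tray side [ 0.57962872 -0.36431561  0.024     ]
tray side [ 0.55632148 -0.45636718  0.024     ]
tray side [ 0.36487813 -0.4051544   0.024     ]
tray side [ 0.38249552 -0.32381591  0.024     ]
bottle base [ 0.56031933 -0.01189994  0.        ] amber base [ 0.42336161 -0.36857704  0.006     ]
jar [0.6748643  0.00832246 0.036     ]
arch [array([0.63020577, 0.09965968, 0.205     ]), array([0.63317952, 0.06333559, 0.205     ]), array([0.57007008, 0.05536308, 0.205     ]), array([0.56650568, 0.09431613, 0.205     ])]
```

Request:
send_rows(
  increments=[
    {"jaw":0,"xyz":[0,-0.03,0],"yaw":-8},
    {"jaw":0,"xyz":[0,-0.03,0],"yaw":-8},
    {"jaw":0,"xyz":[0,-0.03,0],"yaw":-6.8},
    {"jaw":0,"xyz":[-0.04,0,-0.0196],"yaw":0},
    {"jaw":0,"xyz":[-0.04,0,-0.0196],"yaw":0},
    {"jaw":0,"xyz":[-0.04,0,-0.0196],"yaw":0},
    {"jaw":0,"xyz":[-0.04,0,-0.0196],"yaw":0},
    {"jaw":0,"xyz":[-0.04,0,-0.0196],"yaw":0},
    {"jaw":0,"xyz":[-0.04,0,-0.0196],"yaw":0},
    {"jaw":0,"xyz":[-0.04,0,-0.0196],"yaw":0},
    {"jaw":0,"xyz":[-0.04,0,-0.0196],"yaw":0},
    {"jaw":0,"xyz":[-0.04,0,-0.0196],"yaw":0},
    {"jaw":0,"xyz":[-0.04,0,-0.0196],"yaw":0},
  ],
  newtons=25,
)

```text
time_s: 1.45
tcp_pos: [0.4253, 0.2204, 0.3139]
orientation: [-89.9, 0.2, 98.4]
ft_force: [0.6, -0.2, -0.3]
grip_width: 1.0
```

```bash
cat > snap.py <<'E'
import sys,pickle,cv2
from bench import *
n=sys.argv[1]
o=get_obs(); c=calibration("wrist"); im=camera("wrist")
cv2.imwrite(f"pics/{n}.png",im); pickle.dump((o,c),open(f"pics/{n}.pkl","wb"))
print(o["time_s"],o["tcp_pos"].round(4),o["orientation"].round(2))
E
python3 snap.py w1
```

```text
1.45 [0.4253 0.2204 0.3139] [-89.92   0.24  98.37]
```

View pics/w1.png

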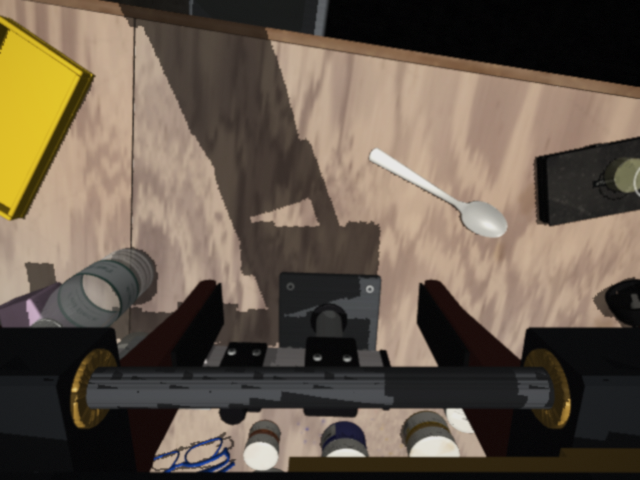

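Request:
send_rows(
  increments=[
    {"jaw":0,"xyz":[-0.04,0,-0.018],"yaw":0},
    {"jaw":0,"xyz":[-0.04,0,-0.018],"yaw":0},
    {"jaw":0,"xyz":[-0.04,0,-0.018],"yaw":0},
    {"jaw":0,"xyz":[-0.04,0,-0.018],"yaw":0},
  ],
)

```text
time_s: 1.9
tcp_pos: [0.5234, 0.0644, 0.3148]
orientation: [-90.0, 0.4, 98.3]
ft_force: [-0.4, 0.2, -0.4]
grip_width: 1.002
```

```bash
python3 snap.py w2
```

```text
1.9 [0.5234 0.0644 0.3148] [-89.97   0.35  98.33]
```

View pics/w2.png

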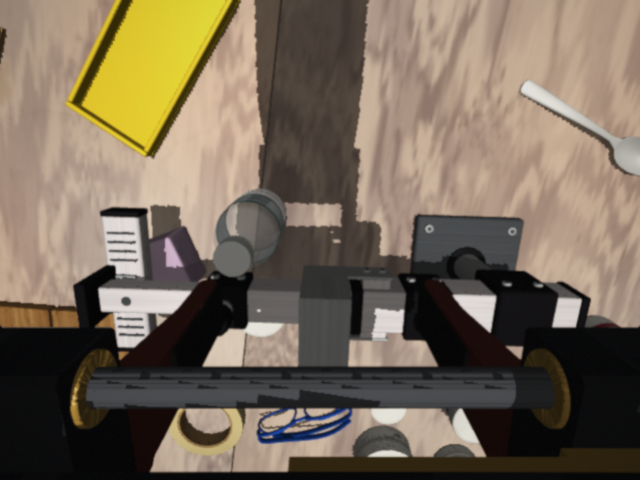

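Request:
send_rows(
  increments=[
    {"jaw":0,"xyz":[-0.04,0,-0.01],"yaw":1.5},
    {"jaw":0,"xyz":[-0.04,0,-0.01],"yaw":0},
    {"jaw":0,"xyz":[0,0,0],"yaw":0},
  ],
)

```text
time_s: 2.25
tcp_pos: [0.5584, -0.0216, 0.3148]
orientation: [-90.0, 0.5, 96.5]
ft_force: [-0.5, 0.0, 0.1]
grip_width: 1.002
```

```bash
python3 snap.py w3
```

```text
2.25 [ 0.5584 -0.0216  0.3148] [-90.05   0.53  96.51]
```

View pics/w3.png

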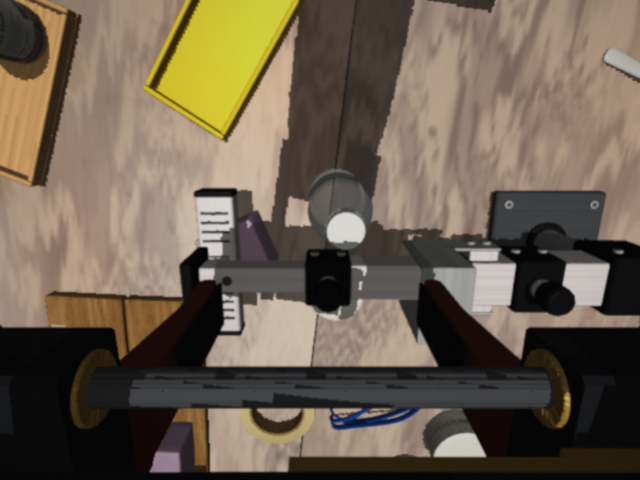

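Run:
```python
import cv2
a=cv2.imread("pics/w3.png");b=cv2.imread("pics/w2.png")
cv2.imwrite("pics/z3.png",cv2.resize(a[160:340,180:400],None,fx=3.3,fy=3.3,interpolation=2))
cv2.imwrite("pics/z3b.png",cv2.resize(a[220:340,480:640],None,fx=4,fy=4,interpolation=2))
cv2.imwrite("pics/z2.png",cv2.resize(b[170:350,90:310],None,fx=3.3,fy=3.3,interpolation=2))
```

```text
(no output)
```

View pics/z3.png

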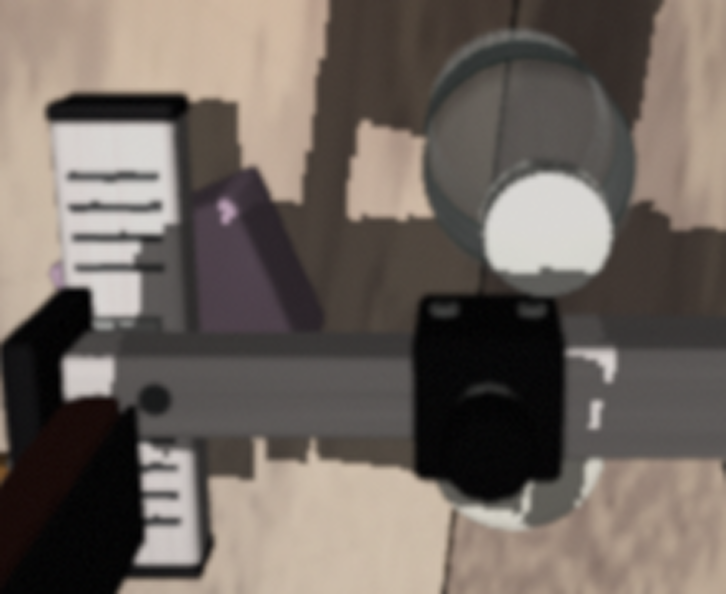

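View pics/z2.png

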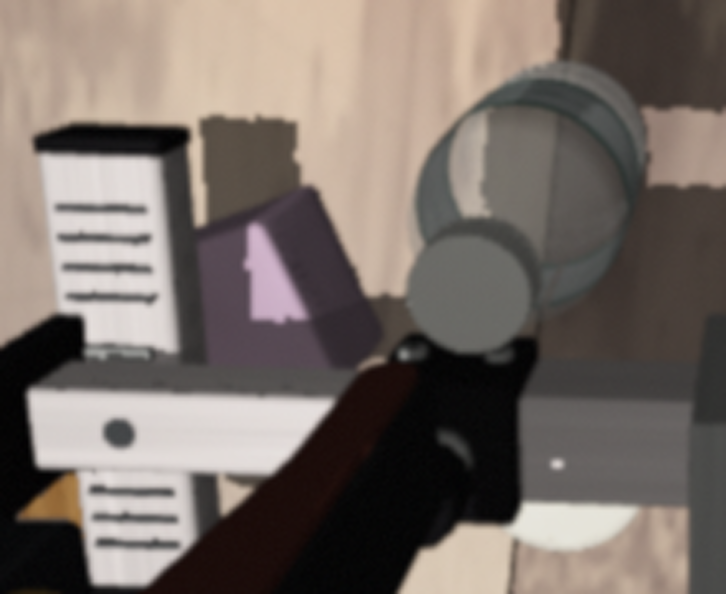

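View pics/z3b.png

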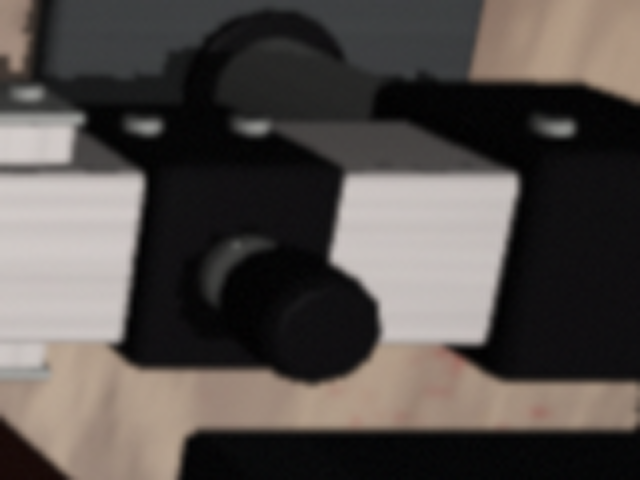

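Run:
```python
from h import *
import pickle
T=cal("top")
W3=pickle.load(open("pics/w3.pkl","rb"))[1];W2=pickle.load(open("pics/w2.pkl","rb"))[1]
t1=lambda x,y:(130+(x+.5)/3.45-.5,160+(y+.5)/3.45-.5)
cap3=(345.9,229.5);cap2=(231.9,258.3);kin3=(327.2,297.7);km3=(561,301)
print("cap wr",tri([ray(W3,cap3),ray(W2,cap2)]))
print("cap all",tri([ray(W3,cap3),ray(W2,cap2),ray(T,t1(526,251))]))
print("kin",tri([ray(W3,kin3),ray(T,t1(541,160))]),onz(W3,kin3,.193))
print("kmid",tri([ray(W3,km3),ray(T,t1(241,194))]),onz(W3,km3,.198))
print("cap182",onz(W3,cap3,.182),onz(W2,cap2,.182))
for q in [(55,105),(182,105),(200,570),(145,565)]: print("bar",onz(W3,(180+q[0]/3.3,160+q[1]/3.3),.116))
for q in [(65,292),(8,340)]:print("plate", onz(W3,(180+q[0]/3.3,160+q[1]/3.3),.170))
```

```text
cap wr (array([ 0.55501042, -0.00254295,  0.1814528 ]), [0.0004211258191934717, 0.00042112581919344225])
cap all (array([ 0.55916546, -0.0028141 ,  0.17216076]), [0.002473166635349281, 0.0014451770447282651, 0.002753082729812337])
kin (array([ 0.61662621, -0.01048384,  0.17415356]), [0.0005684864236801092, 0.0005684864236801157]) [ 0.60835611 -0.01106954  0.193     ]
kmid (array([0.58933466, 0.16483557, 0.20043466]), [0.002716393486267493, 0.002716393486267563]) [0.58769231 0.16751835 0.198     ]
cap182 [ 0.55447998 -0.0027593   0.182     ] [ 0.55522766 -0.00229742  0.182     ]
bar [ 0.55048539 -0.13945268  0.116     ]
bar [ 0.54635999 -0.10386921  0.116     ]
bar [ 0.6911802  -0.09025855  0.116     ]
bar [ 0.69147366 -0.10741348  0.116     ]
plate [ 0.58719845 -0.11904104  0.17      ]
plate [ 0.60153755 -0.13295368  0.17      ]
```

Request:
send_rows(
  increments=[
    {"jaw":110,"xyz":[0.019,0.01,0],"yaw":0},
    {"jaw":110,"xyz":[0,0.035,0],"yaw":0},
    {"jaw":110,"xyz":[0,0.035,0],"yaw":0},
    {"jaw":110,"xyz":[0,0,0],"yaw":0},
    {"jaw":110,"xyz":[0,0,0],"yaw":0},
  ],
  newtons=20,
)

```text
time_s: 2.8
tcp_pos: [0.5542, 0.0032, 0.2338]
orientation: [-90.1, 0.4, 96.6]
ft_force: [0.7, 0.1, -0.4]
grip_width: 0.591
```

```bash
python3 snap.py w4
```

```text
2.8 [0.5542 0.0032 0.2338] [-90.07   0.38  96.58]
```

View pics/w4.png

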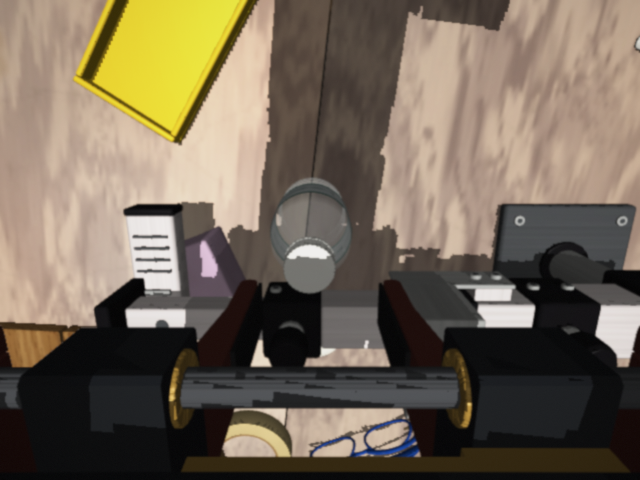

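Run:
```python
from h import *
import pickle
im=cv2.imread("pics/w4.png")
o,c=pickle.load(open("pics/w4.pkl","rb"));c3=pickle.load(open("pics/w3.pkl","rb"))[1]
print(proj(c,[o["tcp_pos"]]))
p=(310,268);print(onz(c,p,.182)); print(tri([ray(c,p),ray(c3,(345.9,229.5))]))
k=(291,347);print(onz(c,k,.193)); print(tri([ray(c,k),ray(c3,(327.2,297.7))]))
cv2.imwrite("pics/z4.png",cv2.resize(im[220:380,200:420],None,fx=3.5,fy=3.5,interpolation=2))
```

```text
[[319.59324643 303.52521565]]
[ 0.55628064 -0.00252197  0.182     ]
(array([ 0.55264141, -0.00307187,  0.19120596]), [0.0005894206064207878, 0.0005894206064207682])
[ 0.60225692 -0.00834982  0.193     ]
(array([ 0.62405584, -0.00897956,  0.15688935]), [0.00013518118817321402, 0.00013518118817320115])
```

View pics/z4.png

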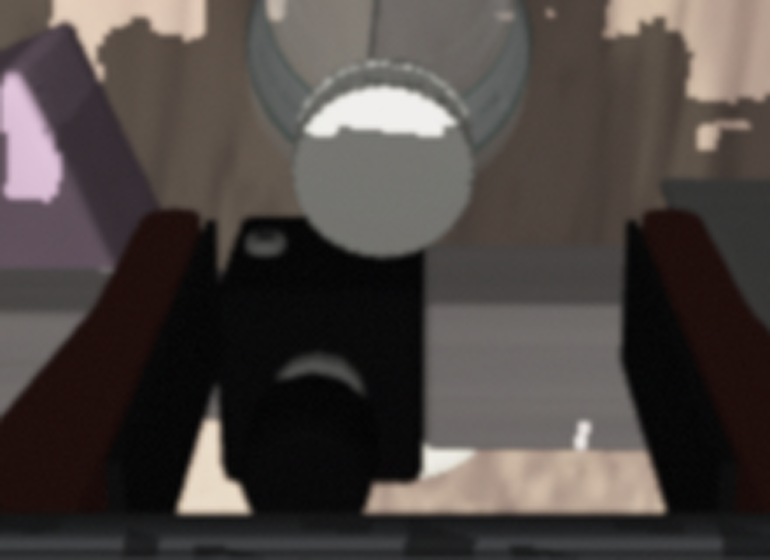

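Request:
send_rows(
  increments=[
    {"jaw":110,"xyz":[-0.006,0,-0.001],"yaw":0},
    {"jaw":110,"xyz":[0,0,0],"yaw":0},
    {"jaw":110,"xyz":[0,0.02,0],"yaw":0},
    {"jaw":110,"xyz":[0,0,0],"yaw":0},
  ],
)

```text
time_s: 3.25
tcp_pos: [0.5591, -0.003, 0.2194]
orientation: [-90.6, 0.4, 96.6]
ft_force: [-0.5, 0.4, 0.4]
grip_width: 0.568
```

```bash
python3 - <<'E'
from bench import *
for i in range(2):
    o=get_obs();print(o["tcp_pos"],o["orientation"],o["joint_velocities"].round(1))
E
python3 snap.py w5
```

```text
[ 0.55909288 -0.00298856  0.2194219 ] [-90.58459445   0.44831441  96.59824103] [-0.2 -3.2 -3.7 -0.   2.1 -0. ]
[ 0.55909288 -0.00298856  0.2194219 ] [-90.58459445   0.44831441  96.59824103] [-0.2 -3.2 -3.7 -0.   2.1 -0. ]
3.25 [ 0.5591 -0.003   0.2194] [-90.58   0.45  96.6 ]
```

View pics/w5.png

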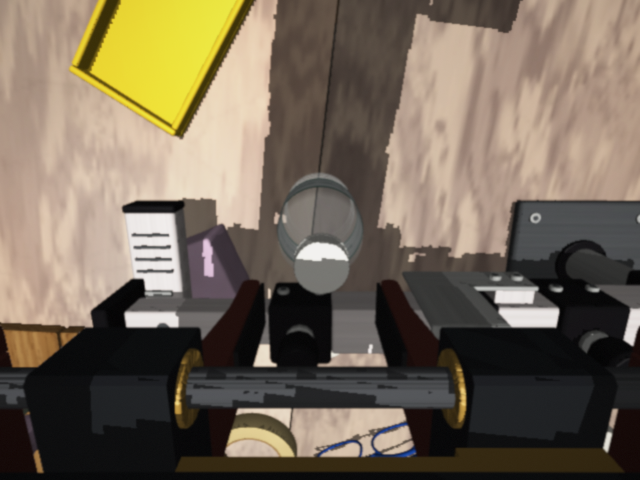

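Request:
send_rows(
  increments=[
    {"jaw":110,"xyz":[0,0,0.002],"yaw":0},
    {"jaw":110,"xyz":[0,0,0],"yaw":0},
    {"jaw":110,"xyz":[0,0,0],"yaw":0},
  ],
)

```text
time_s: 3.6
tcp_pos: [0.5596, -0.0035, 0.2239]
orientation: [-91.0, 0.5, 96.6]
ft_force: [-0.2, 1.0, -0.2]
grip_width: 0.565
```

Run:
```python
from h import *
from bench import get_obs
import pickle
o,c=pickle.load(open("pics/w5.pkl","rb"))
print(onz(c,(322,267),.182)); o=get_obs(); print(o["tcp_pos"],o["orientation"],o["joint_velocities"])
```

```text
[ 0.55497508 -0.00246474  0.182     ]
[ 0.55959667 -0.00350237  0.22393096] [-90.96050842   0.49606383  96.56767328] [-0.06946211 -0.55964708 -0.25446518 -0.01041224  0.34867722  0.02731373]
```

Request:
send_rows(
  increments=[
    {"jaw":110,"xyz":[0.001,0.012,0.002],"yaw":0},
    {"jaw":110,"xyz":[0,0.017,0.001],"yaw":0},
    {"jaw":110,"xyz":[0,0.017,0.001],"yaw":0},
    {"jaw":110,"xyz":[0,0.012,0],"yaw":0},
    {"jaw":110,"xyz":[0,0.006,0],"yaw":0},
    {"jaw":110,"xyz":[0,0.002,0],"yaw":0},
  ],
)

```text
time_s: 4.2
tcp_pos: [0.5567, -0.0032, 0.1546]
orientation: [-91.1, 0.5, 96.6]
ft_force: [-0.4, -0.0, 1.0]
grip_width: 0.57
```

```bash
python3 - <<'E'
from bench import get_obs
o=get_obs(); print(o["tcp_pos"],o["orientation"],o["joint_velocities"])
E
python3 snap.py w6
```

```text
[ 0.55669596 -0.00315473  0.15456352] [-91.07560647   0.5091151   96.57116464] [ 0.11387028  2.02835664  0.59268055 -0.05927425 -2.46239145 -0.07830391]
4.2 [ 0.5567 -0.0032  0.1546] [-91.08   0.51  96.57]
```

View pics/w6.png

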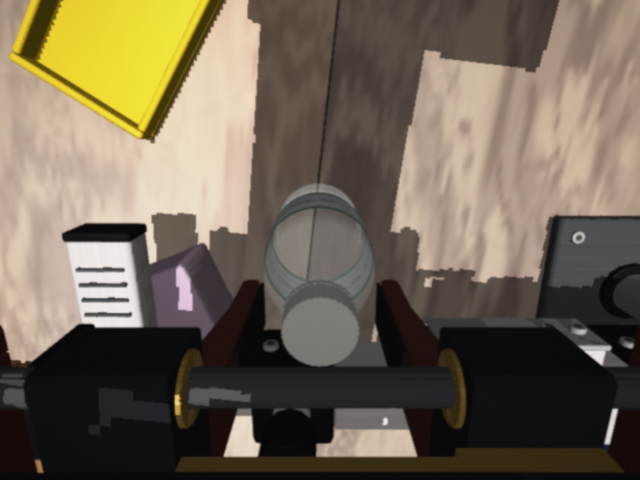

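Request:
send_rows(
  increments=[
    {"jaw":160,"xyz":[0,0,0],"yaw":0},
    {"jaw":200,"xyz":[0,0,0],"yaw":0},
    {"jaw":230,"xyz":[0,0,0],"yaw":0},
    {"jaw":230,"xyz":[0,0,0],"yaw":0},
  ],
  newtons=20,
)

```text
time_s: 4.65
tcp_pos: [0.5574, -0.0032, 0.1557]
orientation: [-91.2, 0.5, 96.6]
ft_force: [-0.6, -0.7, -2.9]
grip_width: 0.413
```

```bash
python3 snap.py w7; python3 -c "
from bench import *
import cv2
cv2.imwrite('pics/s7.png',camera('side'))
cv2.imwrite('pics/s7z.png',cv2.resize(cv2.imread('pics/s7.png')[100:300,200:440],None,fx=3.3,fy=3,interpolation=2))"
```

```text
4.65 [ 0.5574 -0.0032  0.1557] [-91.17   0.52  96.57]
```

View pics/w7.png

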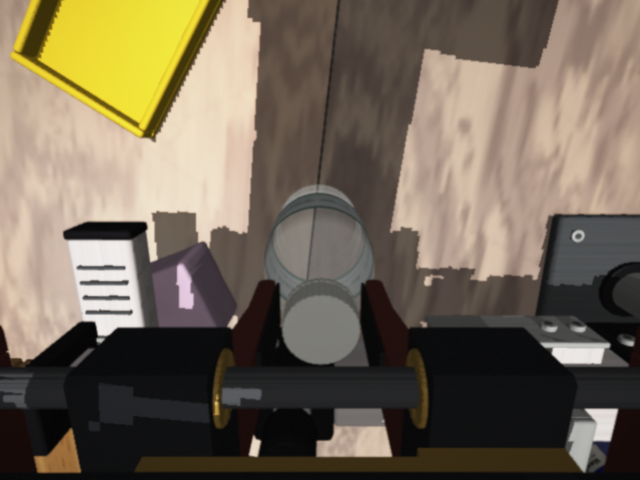

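View pics/s7z.png

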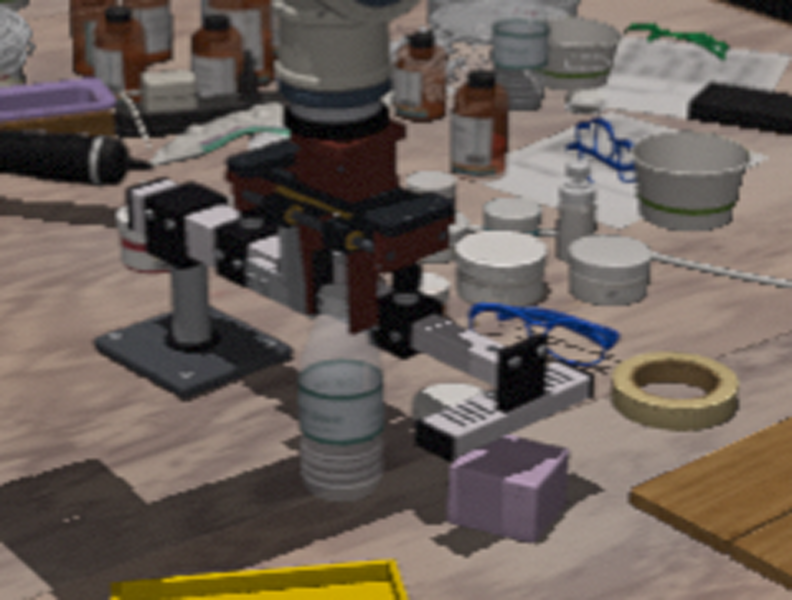

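Request:
send_rows(
  increments=[
    {"jaw":230,"xyz":[0,0,0],"yaw":0},
    {"jaw":230,"xyz":[0,0,0],"yaw":0},
    {"jaw":230,"xyz":[0,0,0],"yaw":0},
    {"jaw":230,"xyz":[0,0,0],"yaw":0},
  ],
)

```text
time_s: 5.15
tcp_pos: [0.5572, -0.0031, 0.1556]
orientation: [-91.2, 0.5, 96.6]
ft_force: [-1.1, -0.1, -1.9]
grip_width: 0.412
```

Request:
send_rows(
  increments=[
    {"jaw":130,"xyz":[0,0,0.001],"yaw":0},
    {"jaw":130,"xyz":[0,0,0],"yaw":0},
    {"jaw":130,"xyz":[0,-0.004,0],"yaw":0},
    {"jaw":130,"xyz":[0,-0.003,0],"yaw":0},
    {"jaw":130,"xyz":[0,-0.001,0],"yaw":0},
  ],
)

```text
time_s: 5.65
tcp_pos: [0.5569, -0.0032, 0.1651]
orientation: [-91.3, 0.5, 96.6]
ft_force: [-0.5, -0.4, 0.8]
grip_width: 0.495
```

Request:
send_rows(
  increments=[
    {"jaw":170,"xyz":[0,0.001,0],"yaw":0},
    {"jaw":200,"xyz":[0,0,0],"yaw":0},
    {"jaw":230,"xyz":[0,0,0],"yaw":0},
    {"jaw":230,"xyz":[0,0,0],"yaw":0},
    {"jaw":230,"xyz":[0,0,0],"yaw":0},
  ],
)

```text
time_s: 6.15
tcp_pos: [0.5571, -0.0033, 0.1644]
orientation: [-91.3, 0.5, 96.6]
ft_force: [-0.4, 0.2, 0.7]
grip_width: 0.347
```

```bash
python3 snap.py w8
```

```text
6.15 [ 0.5571 -0.0033  0.1644] [-91.31   0.54  96.57]
```

View pics/w8.png

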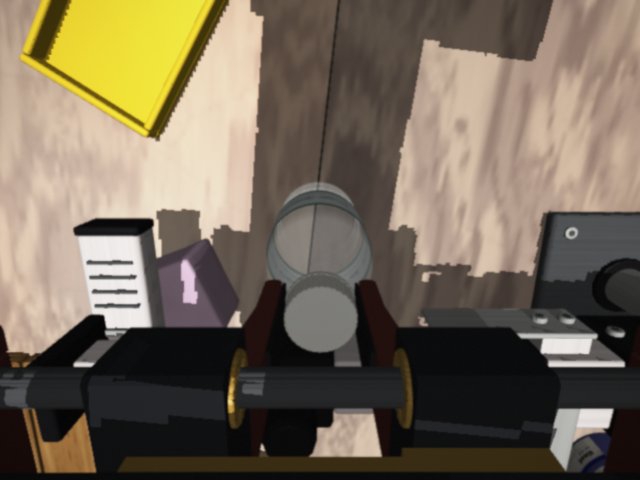

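Request:
send_rows(
  increments=[
    {"jaw":230,"xyz":[0,-0.008,0],"yaw":0},
    {"jaw":230,"xyz":[0,-0.015,0],"yaw":0},
    {"jaw":230,"xyz":[0,-0.02,0.005],"yaw":0},
    {"jaw":230,"xyz":[0,-0.015,0.015],"yaw":0},
    {"jaw":230,"xyz":[0.002,-0.005,0.02],"yaw":0},
    {"jaw":230,"xyz":[0.002,0,0.02],"yaw":0},
    {"jaw":230,"xyz":[0,0,0.012],"yaw":0},
    {"jaw":230,"xyz":[-0.012,0,0.004],"yaw":0},
  ],
)

```text
time_s: 7.0
tcp_pos: [0.4773, -0.0192, 0.2291]
orientation: [-91.1, 0.5, 96.7]
ft_force: [0.3, -0.6, -2.2]
grip_width: 0.349
```

Request:
send_rows(
  increments=[
    {"jaw":230,"xyz":[-0.02,0,0.002],"yaw":0},
    {"jaw":230,"xyz":[-0.03,0,0.003],"yaw":0},
    {"jaw":230,"xyz":[-0.035,0,0.004],"yaw":0},
    {"jaw":230,"xyz":[-0.035,0,0.004],"yaw":0},
    {"jaw":230,"xyz":[-0.035,0,0.004],"yaw":0},
    {"jaw":230,"xyz":[-0.035,0,0.004],"yaw":0},
    {"jaw":230,"xyz":[-0.03,0,0.003],"yaw":0},
    {"jaw":230,"xyz":[-0.02,0,0.002],"yaw":0},
    {"jaw":230,"xyz":[-0.01,0,0],"yaw":0},
    {"jaw":230,"xyz":[0,0,0],"yaw":0},
  ],
)

```text
time_s: 8.0
tcp_pos: [0.483, -0.2908, 0.2311]
orientation: [-91.3, 0.7, 96.7]
ft_force: [0.1, 1.4, -2.8]
grip_width: 0.349
```

```bash
python3 snap.py w9
```

```text
8.0 [ 0.483  -0.2908  0.2311] [-91.27   0.7   96.67]
```

View pics/w9.png

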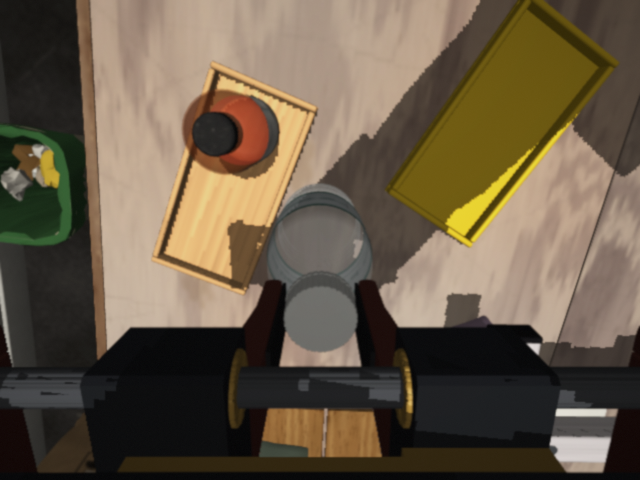

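Run:
```python
from h import *
import pickle
o,c=pickle.load(open("pics/w9.pkl","rb"))
P=np.array([onz(c,p,.024) for p in [(214,63),(317,107),(244,292),(154,258)]])
print(P,P.mean(0)); print(np.linalg.norm(P-np.roll(P,1,0),axis=1))
print("amber",onz(c,(214,134),.121))
```

```text
[[ 0.36706645 -0.39902507  0.024     ]
 [ 0.39242636 -0.30634905  0.024     ]
 [ 0.57954374 -0.36029721  0.024     ]
 [ 0.55347431 -0.45218144  0.024     ]] [ 0.47312771 -0.37946319  0.024     ]
[0.19383882 0.09608314 0.1947391  0.09551087]
amber [ 0.4208946  -0.37069969  0.121     ]
```

Request:
send_rows(
  increments=[
    {"jaw":230,"xyz":[-0.012,0,-0.002],"yaw":0},
    {"jaw":230,"xyz":[-0.02,0,-0.004],"yaw":0},
    {"jaw":230,"xyz":[-0.025,0,-0.004],"yaw":0},
    {"jaw":230,"xyz":[-0.02,0,-0.004],"yaw":0},
    {"jaw":230,"xyz":[-0.012,0,-0.002],"yaw":0},
    {"jaw":230,"xyz":[-0.008,0,-0.001],"yaw":0},
    {"jaw":230,"xyz":[-0.003,0,0],"yaw":0},
    {"jaw":230,"xyz":[0,0.008,0],"yaw":0},
    {"jaw":230,"xyz":[0,0.01,0],"yaw":0},
  ],
)

```text
time_s: 8.95
tcp_pos: [0.5152, -0.3864, 0.2143]
orientation: [-91.3, 0.6, 97.2]
ft_force: [-1.1, 0.4, -2.0]
grip_width: 0.348
```

```bash
python3 snap.py w10
```

```text
8.95 [ 0.5152 -0.3864  0.2143] [-91.26   0.62  97.23]
```

View pics/w10.png

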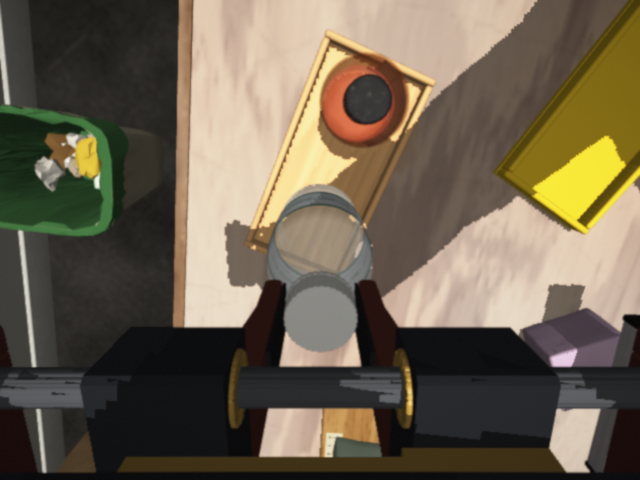

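Request:
send_rows(
  increments=[
    {"jaw":230,"xyz":[-0.004,0.008,0.002],"yaw":0},
    {"jaw":230,"xyz":[0,0.012,0],"yaw":0},
    {"jaw":230,"xyz":[0,0.01,0],"yaw":0},
    {"jaw":230,"xyz":[0,0.006,0],"yaw":0},
    {"jaw":230,"xyz":[0,0.002,0],"yaw":0},
  ],
)

```text
time_s: 9.5
tcp_pos: [0.5134, -0.3889, 0.1703]
orientation: [-91.1, 0.4, 97.3]
ft_force: [-0.4, 3.0, 16.9]
grip_width: 0.343
```

Request:
send_rows(
  increments=[
    {"jaw":230,"xyz":[0,0,0],"yaw":0},
    {"jaw":150,"xyz":[0,0,0],"yaw":0},
    {"jaw":125,"xyz":[0,0,0],"yaw":0},
    {"jaw":110,"xyz":[0,0,0],"yaw":0},
  ],
)

```text
time_s: 9.9
tcp_pos: [0.5145, -0.3895, 0.1712]
orientation: [-91.2, 0.5, 97.3]
ft_force: [0.1, 0.5, 0.5]
grip_width: 0.547
```

```bash
python3 snap.py w11;python3 -c "
from bench import *
import cv2
a=camera('side')
cv2.imwrite('pics/s11z.png',cv2.resize(a[220:400,260:460],None,fx=3.3,fy=3.3,interpolation=2))"
```

```text
9.9 [ 0.5145 -0.3895  0.1712] [-91.22   0.52  97.29]
```

View pics/w11.png

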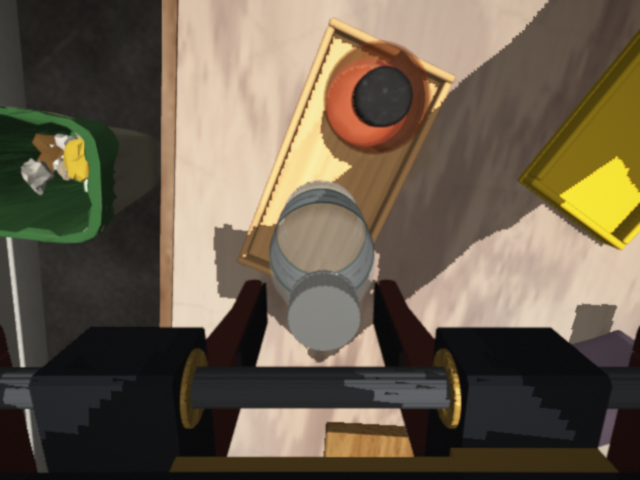

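View pics/s11z.png

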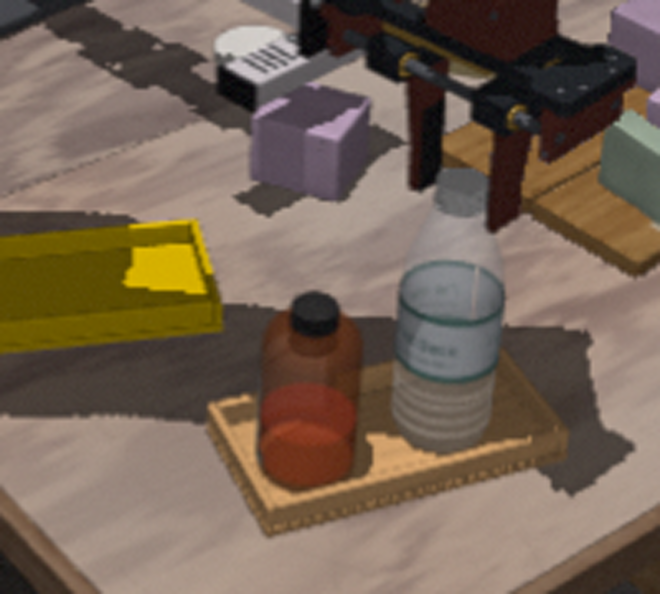

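Request:
send_rows(
  increments=[
    {"jaw":110,"xyz":[0,-0.012,0],"yaw":0},
    {"jaw":110,"xyz":[0,-0.025,0],"yaw":0},
    {"jaw":110,"xyz":[0,-0.03,0],"yaw":0},
    {"jaw":110,"xyz":[0.015,-0.02,-0.005],"yaw":0.5},
    {"jaw":110,"xyz":[0.03,0,-0.012],"yaw":0},
    {"jaw":110,"xyz":[0.04,0,-0.016],"yaw":0},
    {"jaw":110,"xyz":[0.04,0,-0.016],"yaw":0},
    {"jaw":110,"xyz":[0.04,0,-0.016],"yaw":0},
    {"jaw":110,"xyz":[0.04,0,-0.016],"yaw":0},
    {"jaw":110,"xyz":[0.04,0,-0.016],"yaw":0},
    {"jaw":110,"xyz":[0.035,0,-0.014],"yaw":0},
    {"jaw":110,"xyz":[0.025,0,-0.01],"yaw":0},
    {"jaw":110,"xyz":[0.015,0,-0.006],"yaw":0},
    {"jaw":110,"xyz":[0.005,0,-0.002],"yaw":0},
    {"jaw":110,"xyz":[0,0,0],"yaw":0},
  ],
)

```text
time_s: 11.5
tcp_pos: [0.6081, -0.0405, 0.2766]
orientation: [-92.1, 0.9, 96.6]
ft_force: [0.2, -0.4, -1.1]
grip_width: 0.569
```

```bash
python3 snap.py w12
```

```text
11.5 [ 0.6081 -0.0405  0.2766] [-92.06   0.9   96.58]
```

View pics/w12.png

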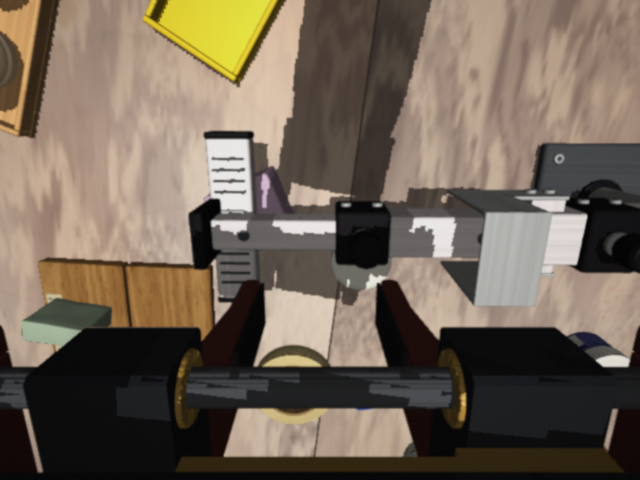

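Run:
```python
import cv2
a=cv2.imread("pics/w12.png")
cv2.imwrite("pics/z12.png",cv2.resize(cv2.convertScaleAbs(a[190:280,300:420],alpha=2.5,beta=20),None,fx=6,fy=6,interpolation=2))
```

```text
(no output)
```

View pics/z12.png

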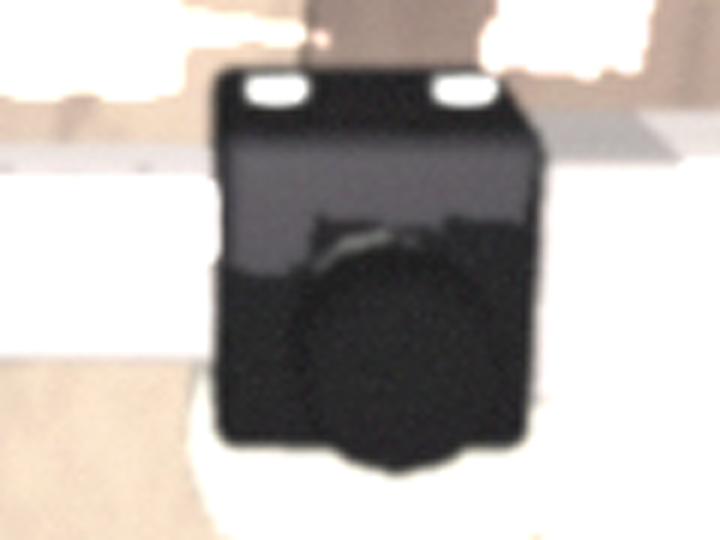

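Run:
```python
from h import *
import pickle
o,c=pickle.load(open("pics/w12.pkl","rb"))
print(onz(c,(365.9,251.6),.193))
# block top corners at z .161
q=lambda x,y:(300+x/6-.4,190+y/6-.4)
B=np.array([onz(c,q(*p),.161) for p in [(232,140),(535,140),(530,440),(220,440)]]);print(B,B.mean(0))
c3=pickle.load(open("pics/w3.pkl","rb"))[1]
print(tri([ray(c,(365.9,251.6)),ray(c3,(327.2,297.7))]))
T=cal("top");print(tri([ray(c,(365.9,251.6)),ray(T,(130+541.5/3.45-.5,160+160.5/3.45-.5))]))
# block top pixel bounds
```

```text
[ 0.60871213 -0.01112423  0.193     ]
[[ 0.59246832 -0.03060827  0.161     ]
 [ 0.58815981  0.00550338  0.161     ]
 [ 0.62620873  0.01134867  0.161     ]
 [ 0.63088897 -0.02712348  0.161     ]] [ 0.60943146 -0.01021993  0.161     ]
(array([ 0.60936925, -0.01087084,  0.19082728]), [8.70531661699324e-05, 8.705316616997605e-05])
(array([ 0.6156077 , -0.00976506,  0.17497423]), [0.0016042711322399117, 0.0016042711322400568])
```

Request:
send_rows(
  increments=[
    {"jaw":110,"xyz":[0.01,0,0],"yaw":0},
    {"jaw":110,"xyz":[0.012,0,0],"yaw":0},
    {"jaw":110,"xyz":[0.006,0.01,0],"yaw":0},
    {"jaw":110,"xyz":[0,0.015,0],"yaw":0},
    {"jaw":110,"xyz":[0,0.015,0],"yaw":0},
    {"jaw":110,"xyz":[0,0.01,0],"yaw":0},
    {"jaw":110,"xyz":[0,0.005,0],"yaw":0},
    {"jaw":110,"xyz":[0,0,0],"yaw":0},
  ],
)

```text
time_s: 12.35
tcp_pos: [0.6051, -0.0137, 0.2172]
orientation: [-92.0, 0.9, 96.3]
ft_force: [-0.5, -1.0, -1.1]
grip_width: 0.57
```

```bash
python3 snap.py w13
python3 - <<'E'
import cv2
a=cv2.imread("pics/w13.png")
cv2.imwrite("pics/z13.png",cv2.resize(cv2.convertScaleAbs(a[220:380,200:440],alpha=2,beta=15),None,fx=3.3,fy=3.3,interpolation=2))
E
```

```text
12.35 [ 0.6051 -0.0137  0.2172] [-91.99   0.91  96.31]
```

View pics/z13.png

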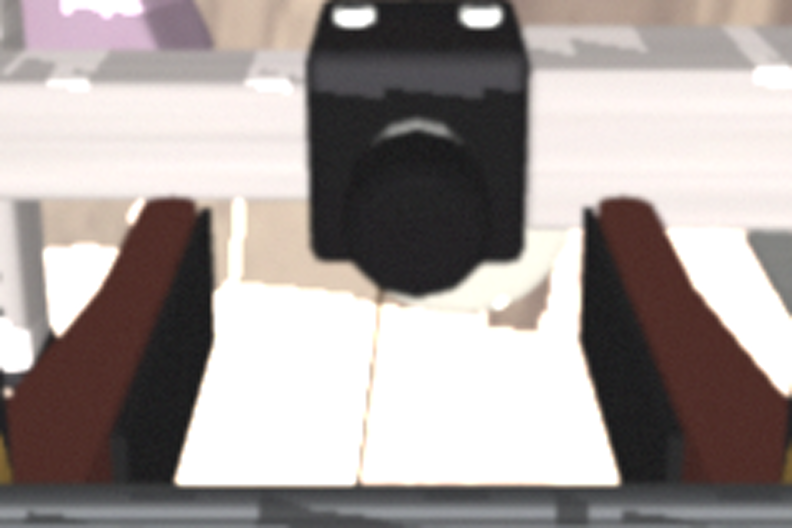

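Run:
```python
from h import *
import pickle
o,c=pickle.load(open("pics/w13.pkl","rb"))
print(onz(c,(326,287.7),.193))
```

```text
[ 0.60783636 -0.01049842  0.193     ]
```

Request:
send_rows(
  increments=[
    {"jaw":110,"xyz":[0.003,0.006,-0.002],"yaw":0},
    {"jaw":110,"xyz":[0,0.012,0],"yaw":0},
    {"jaw":110,"xyz":[0,0.012,0],"yaw":0},
    {"jaw":110,"xyz":[0,0.01,0],"yaw":0},
    {"jaw":110,"xyz":[0,0.006,0],"yaw":0},
    {"jaw":110,"xyz":[0,0.001,0],"yaw":0},
  ],
)

```text
time_s: 13.0
tcp_pos: [0.6097, -0.0109, 0.1677]
orientation: [-92.1, 0.9, 96.3]
ft_force: [0.9, 0.2, 0.1]
grip_width: 0.569
```

```bash
python3 snap.py w14
python3 - <<'E'
import cv2
a=cv2.imread("pics/w14.png")
cv2.imwrite("pics/z14.png",cv2.resize(cv2.convertScaleAbs(a[220:380,200:440],alpha=2,beta=15),None,fx=3.3,fy=3.3,interpolation=2))
E
```

```text
13.0 [ 0.6097 -0.0109  0.1677] [-92.13   0.93  96.29]
```

View pics/z14.png

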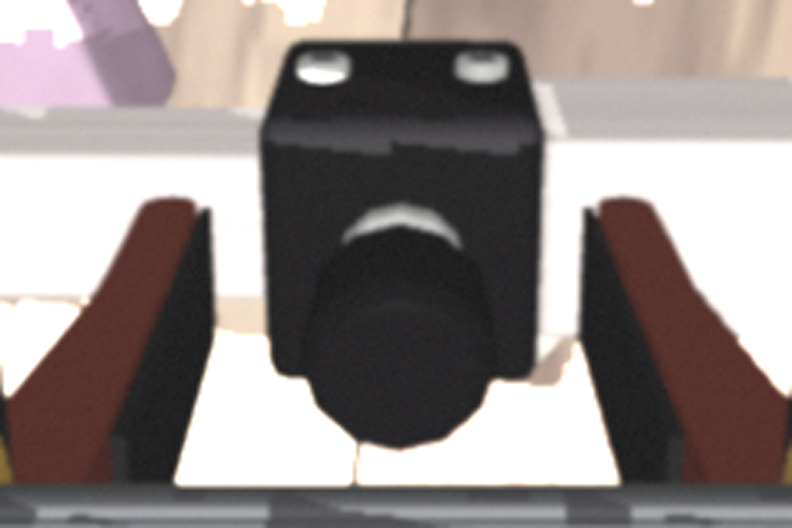

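Centred (knob at col ~399 vs finger midpoint 397 in the crop). Close on it, then lift.

Request:
send_rows(
  increments=[
    {"jaw":150,"xyz":[0,0,0],"yaw":0},
    {"jaw":190,"xyz":[0,0,0],"yaw":0},
    {"jaw":230,"xyz":[0,0,0],"yaw":0},
    {"jaw":240,"xyz":[0,0,0],"yaw":0},
    {"jaw":240,"xyz":[0,0,0],"yaw":0},
    {"jaw":240,"xyz":[0,0,0],"yaw":0},
  ],
  newtons=30,
)

```text
time_s: 13.65
tcp_pos: [0.6104, -0.0106, 0.1688]
orientation: [-92.2, 0.9, 96.3]
ft_force: [-0.2, 0.5, -1.4]
grip_width: 0.269
```

```bash
python3 -c "
from bench import *
o=get_obs();print(o)"
```

```text
{'time_s': 13.65, 'joints': array([ -1.81664757,  25.76112777,  99.1989614 ,  -0.728904  ,
        52.68974875, -97.68484747]), 'joint_velocities': array([-0.09196424, -0.04419183,  0.10769629, -0.05531934, -0.18090028,
        0.02524384]), 'tau': array([-1.56578240e-01, -5.44491005e+01, -2.50415897e+01, -1.30492500e-01,
        4.30780684e-02, -1.25162322e-03]), 'tcp_pos': array([ 0.61040712, -0.01058898,  0.16880274]), 'orientation': array([-92.24709445,   0.90590801,  96.28035598]), 'ft_force': array([-0.15877868,  0.450283  , -1.42777234]), 'moment': array([ 0.08709225, -0.07340229,  0.00935808]), 'grip_width': 0.2692133808117295}
```

Request:
send_rows(
  increments=[
    {"jaw":240,"xyz":[0,-0.004,0],"yaw":0},
    {"jaw":240,"xyz":[0,-0.004,0],"yaw":0},
    {"jaw":240,"xyz":[0,-0.003,0],"yaw":0},
    {"jaw":240,"xyz":[0,-0.002,0],"yaw":0},
  ],
)

```text
time_s: 14.05
tcp_pos: [0.6104, -0.0106, 0.1825]
orientation: [-92.3, 0.9, 96.3]
ft_force: [1.9, 0.6, -3.1]
grip_width: 0.264
```

Request:
send_rows(
  increments=[
    {"jaw":240,"xyz":[0,-0.0015,0],"yaw":0},
    {"jaw":240,"xyz":[0,-0.001,0],"yaw":0},
  ],
)

```text
time_s: 14.25
tcp_pos: [0.6102, -0.0106, 0.183]
orientation: [-92.3, 0.9, 96.3]
ft_force: [6.6, 0.4, -15.0]
grip_width: 0.268
```

Request:
send_rows(
  increments=[
    {"jaw":180,"xyz":[0,0.001,0],"yaw":0},
    {"jaw":110,"xyz":[0,0,0],"yaw":0},
    {"jaw":110,"xyz":[0,0,0],"yaw":0},
    {"jaw":110,"xyz":[0,0,0],"yaw":0},
    {"jaw":110,"xyz":[0,-0.01,0],"yaw":0},
    {"jaw":110,"xyz":[0,-0.02,0],"yaw":0},
    {"jaw":110,"xyz":[0,-0.025,0],"yaw":0},
    {"jaw":110,"xyz":[-0.01,-0.015,0],"yaw":0},
    {"jaw":150,"xyz":[-0.025,0,0],"yaw":0},
    {"jaw":255,"xyz":[-0.035,0,0.001],"yaw":0},
    {"jaw":255,"xyz":[-0.035,0,0.001],"yaw":0},
    {"jaw":255,"xyz":[-0.025,0,0.001],"yaw":0},
    {"jaw":255,"xyz":[-0.015,0,0],"yaw":0},
    {"jaw":255,"xyz":[-0.008,0,0],"yaw":0},
  ],
  newtons=20,
)

```text
time_s: 15.65
tcp_pos: [0.6227, -0.166, 0.2687]
orientation: [-92.7, 1.1, 96.5]
ft_force: [-0.5, -0.1, -0.4]
grip_width: 0.062
```

```bash
python3 snap.py w15; python3 -c "
from bench import *
import cv2
a=camera('side')
cv2.imwrite('pics/s15z.png',cv2.resize(a[100:290,220:440],None,fx=3.3,fy=3,interpolation=2))"
```

```text
15.65 [ 0.6227 -0.166   0.2687] [-92.74   1.07  96.49]
```

View pics/w15.png

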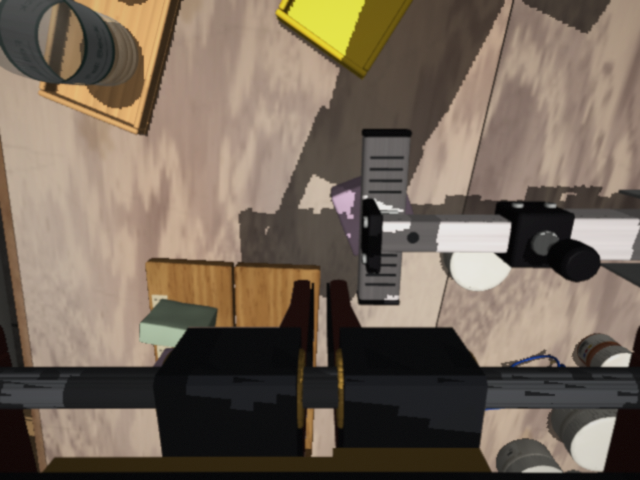

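View pics/s15z.png

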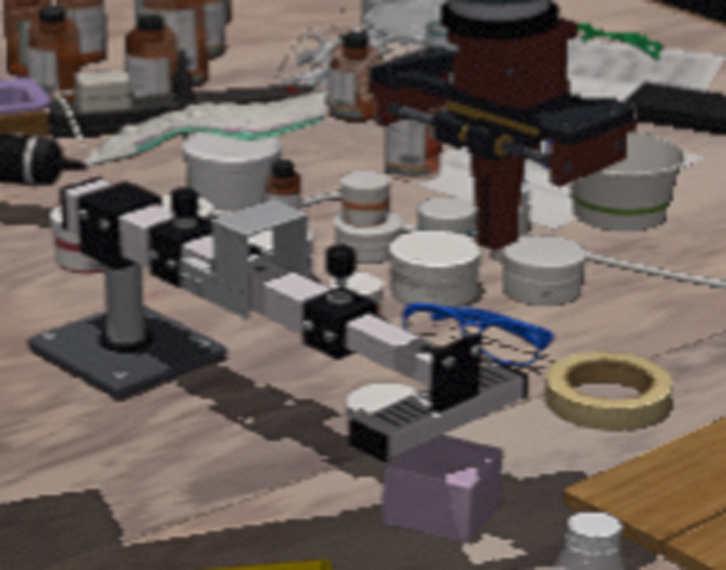

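Request:
send_rows(
  increments=[
    {"jaw":255,"xyz":[0,0.015,0],"yaw":0},
    {"jaw":255,"xyz":[0,0.03,0],"yaw":0},
    {"jaw":255,"xyz":[0,0.035,0],"yaw":0},
    {"jaw":255,"xyz":[0,0.022,0],"yaw":0},
    {"jaw":255,"xyz":[0,0.012,0],"yaw":0},
    {"jaw":255,"xyz":[0,0.003,0],"yaw":0},
  ],
)

```text
time_s: 16.35
tcp_pos: [0.6281, -0.16, 0.1444]
orientation: [-92.7, 1.0, 96.8]
ft_force: [-0.1, -0.1, 0.4]
grip_width: 0.01
```

Request:
send_rows(
  increments=[
    {"jaw":255,"xyz":[0.006,-0.001,0],"yaw":0},
    {"jaw":255,"xyz":[0.01,-0.001,0],"yaw":0},
    {"jaw":255,"xyz":[0.01,0,0],"yaw":0},
    {"jaw":255,"xyz":[0.012,0,0],"yaw":0},
  ],
)

```text
time_s: 16.75
tcp_pos: [0.6241, -0.121, 0.1474]
orientation: [-92.8, 1.1, 96.8]
ft_force: [-0.2, -4.8, -3.0]
grip_width: 0.005
```

```bash
python3 -c "
from bench import *
import cv2
a=camera('side')
cv2.imwrite('pics/s16z.png',cv2.resize(a[100:290,220:440],None,fx=3.3,fy=3,interpolation=2))"
```

```text
(no output)
```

View pics/s16z.png

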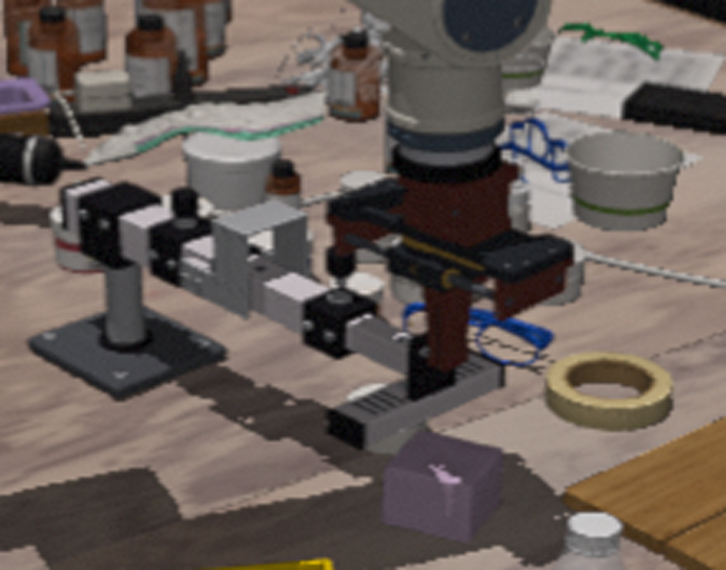

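Request:
send_rows(
  increments=[
    {"jaw":255,"xyz":[0.012,0,0],"yaw":0},
    {"jaw":255,"xyz":[0.012,0,0],"yaw":0},
    {"jaw":255,"xyz":[0.012,0,0],"yaw":0},
    {"jaw":255,"xyz":[0.01,0,0],"yaw":0},
    {"jaw":255,"xyz":[0.006,0,0],"yaw":0},
    {"jaw":255,"xyz":[0.004,0,0],"yaw":0},
  ],
)

```text
time_s: 17.4
tcp_pos: [0.6175, -0.0603, 0.1484]
orientation: [-93.0, 1.3, 97.0]
ft_force: [0.1, -4.4, -2.4]
grip_width: 0.001
```

Request:
send_rows(
  increments=[
    {"jaw":255,"xyz":[0.003,0,0],"yaw":0},
    {"jaw":255,"xyz":[0.003,0,0],"yaw":0},
    {"jaw":255,"xyz":[0.002,0,0],"yaw":0},
  ],
)

```text
time_s: 17.7
tcp_pos: [0.6167, -0.0522, 0.1485]
orientation: [-93.0, 1.3, 97.0]
ft_force: [1.0, -13.0, -2.9]
grip_width: 0.002
```

Request:
send_rows(
  increments=[
    {"jaw":255,"xyz":[0.002,0,0],"yaw":0},
    {"jaw":255,"xyz":[0.002,0,0],"yaw":0},
  ],
)

```text
time_s: 17.9
tcp_pos: [0.6166, -0.0521, 0.1485]
orientation: [-93.0, 1.7, 97.0]
ft_force: [1.5, -14.0, -3.2]
grip_width: 0.002
```

Request:
send_rows(
  increments=[
    {"jaw":255,"xyz":[-0.008,0,0],"yaw":0},
    {"jaw":255,"xyz":[0,-0.015,0],"yaw":0},
    {"jaw":255,"xyz":[0,-0.025,0],"yaw":0},
    {"jaw":255,"xyz":[0,-0.025,0],"yaw":0},
    {"jaw":255,"xyz":[0,-0.01,0],"yaw":0},
    {"jaw":255,"xyz":[0,0,0],"yaw":0},
  ],
)

```text
time_s: 18.5
tcp_pos: [0.6137, -0.0564, 0.2299]
orientation: [-93.1, 1.4, 96.9]
ft_force: [0.2, 0.0, 0.4]
grip_width: 0.007
```

```bash
python3 snap.py w17; python3 -c "
from bench import *
import cv2
a=camera('side')
cv2.imwrite('pics/s17z.png',cv2.resize(a[100:290,220:440],None,fx=3.3,fy=3,interpolation=2))"
```

```text
18.5 [ 0.6137 -0.0564  0.2299] [-93.13   1.37  96.89]
```

View pics/w17.png

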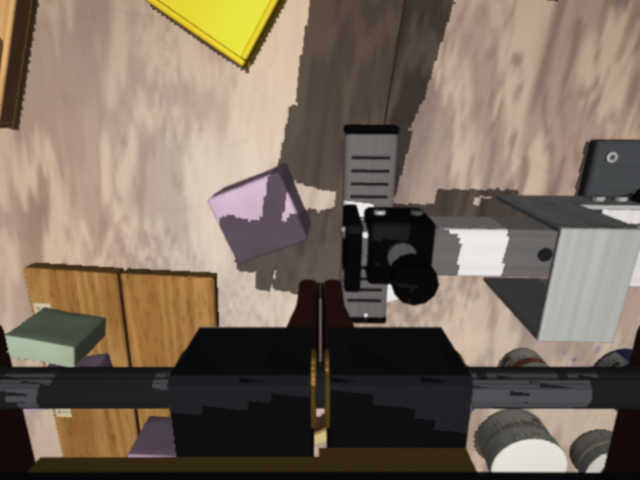

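View pics/s17z.png

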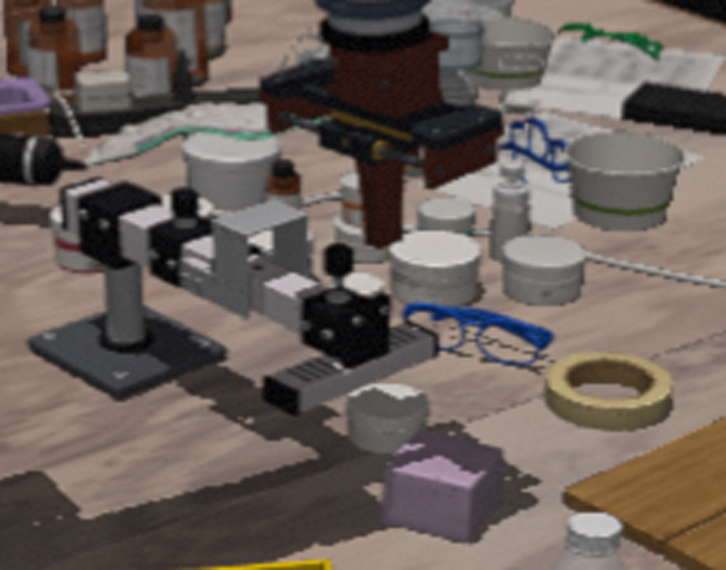

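Request:
send_rows(
  increments=[
    {"jaw":255,"xyz":[0.012,0,0],"yaw":0},
    {"jaw":255,"xyz":[0.018,0,0.001],"yaw":0},
    {"jaw":255,"xyz":[0.011,0,0],"yaw":0},
    {"jaw":255,"xyz":[0.003,0,0],"yaw":0},
  ],
)

```text
time_s: 19.0
tcp_pos: [0.604, -0.0098, 0.2226]
orientation: [-92.6, 1.2, 96.8]
ft_force: [0.1, -0.1, 0.2]
grip_width: 0.004
```

```bash
python3 snap.py w18
python3 - <<'E'
from h import *
import pickle
o,c=pickle.load(open("pics/w17.pkl","rb"))
print(onz(c,(415,287),.207))
E
```

```text
19.0 [ 0.604  -0.0098  0.2226] [-92.6    1.24  96.83]
[ 0.61007207 -0.00873975  0.207     ]
```

View pics/w18.png

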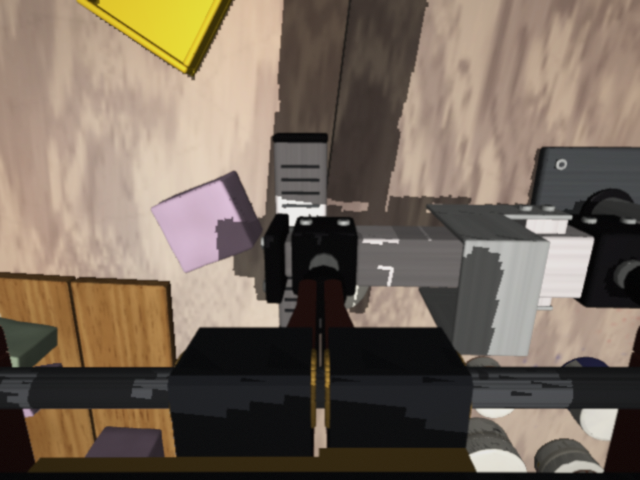

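Request:
send_rows(
  increments=[
    {"jaw":255,"xyz":[0,0.006,-0.003],"yaw":0},
    {"jaw":255,"xyz":[0,0.006,0],"yaw":0},
    {"jaw":255,"xyz":[0,0.005,0],"yaw":0},
    {"jaw":255,"xyz":[0,0.005,0],"yaw":0},
    {"jaw":255,"xyz":[0,0.004,0],"yaw":0},
    {"jaw":255,"xyz":[0,0.003,0],"yaw":0},
  ],
)

```text
time_s: 19.65
tcp_pos: [0.6089, -0.0102, 0.1929]
orientation: [-92.6, 1.2, 96.8]
ft_force: [-15.2, 3.5, 39.1]
grip_width: 0.002
```

Request:
send_rows(
  increments=[
    {"jaw":255,"xyz":[0,-0.008,0],"yaw":0},
    {"jaw":255,"xyz":[0,-0.02,0],"yaw":0},
    {"jaw":200,"xyz":[0,-0.03,0],"yaw":0},
    {"jaw":150,"xyz":[0.015,-0.02,0],"yaw":0},
    {"jaw":140,"xyz":[0.03,0,0],"yaw":0},
    {"jaw":140,"xyz":[0.035,0,0],"yaw":0},
    {"jaw":140,"xyz":[0.03,0,0],"yaw":0},
    {"jaw":140,"xyz":[0.018,0,0],"yaw":0},
    {"jaw":140,"xyz":[0.006,0,0],"yaw":0},
  ],
)

```text
time_s: 20.55
tcp_pos: [0.5911, 0.124, 0.2705]
orientation: [-92.8, 1.4, 96.5]
ft_force: [0.3, -0.4, -0.1]
grip_width: 0.455
```

```bash
python3 snap.py w20; python3 -c "
from bench import *
import cv2
a=camera('side')
cv2.imwrite('pics/s20z.png',cv2.resize(a[100:290,220:440],None,fx=3.3,fy=3,interpolation=2))
a=cv2.imread('pics/w20.png')
cv2.imwrite('pics/z20.png',cv2.resize(cv2.convertScaleAbs(a[180:380,250:490],alpha=2,beta=15),None,fx=3.3,fy=3,interpolation=2))"
```

```text
20.55 [0.5911 0.124  0.2705] [-92.81   1.35  96.46]
```

View pics/w20.png

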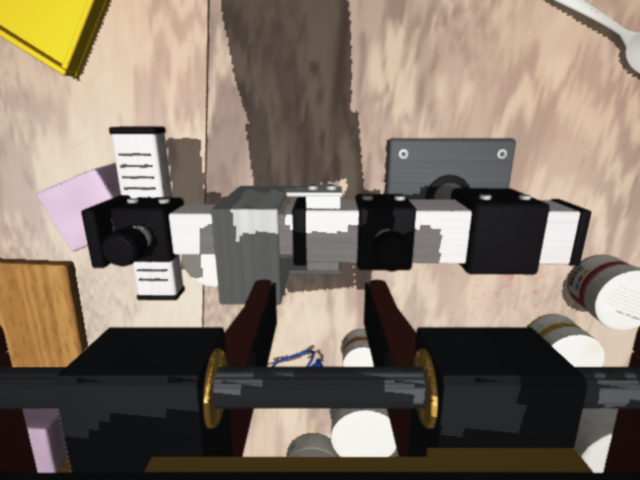

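View pics/s20z.png

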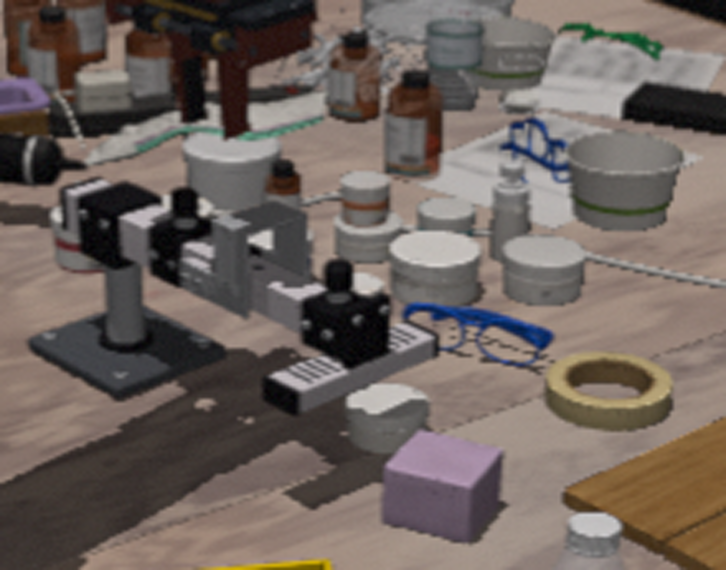

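View pics/z20.png

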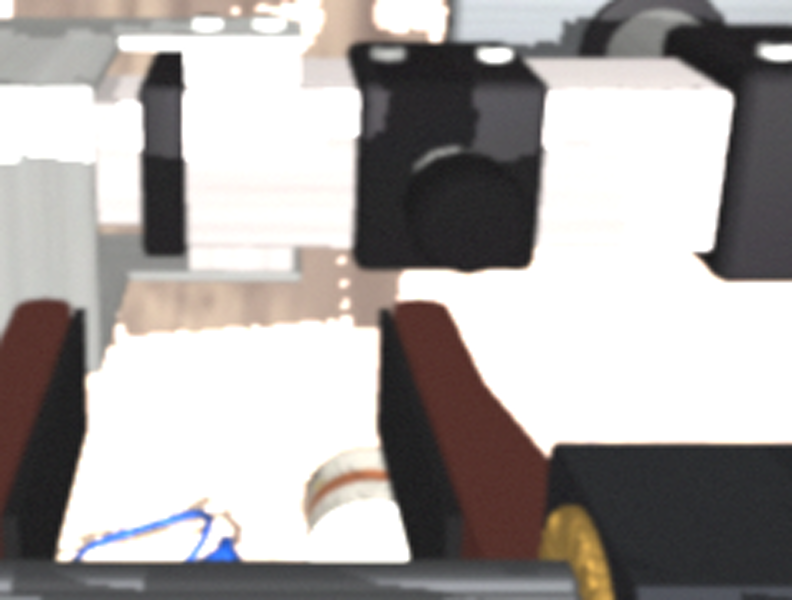

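Run:
```python
from h import *
import pickle
o,c=pickle.load(open("pics/w20.pkl","rb"));c3=pickle.load(open("pics/w3.pkl","rb"))[1]
print(onz(c,(390.8,252.3),.198)); print(tri([ray(c,(390.8,252.3)),ray(c3,(561,301))]))
```

```text
[0.58758966 0.16673982 0.198     ]
(array([0.58708382, 0.16641283, 0.1995679 ]), [2.58794363962363e-05, 2.5879436396128073e-05])
```

Request:
send_rows(
  increments=[
    {"jaw":140,"xyz":[0.012,0,0.001],"yaw":0},
    {"jaw":140,"xyz":[0.018,0,0.002],"yaw":0},
    {"jaw":140,"xyz":[0.01,0.005,0.001],"yaw":0},
    {"jaw":140,"xyz":[0,0.015,0],"yaw":0},
    {"jaw":140,"xyz":[0,0.018,0],"yaw":0},
    {"jaw":140,"xyz":[0,0.01,0],"yaw":0},
    {"jaw":140,"xyz":[0,0.003,0],"yaw":0},
  ],
)

```text
time_s: 21.35
tcp_pos: [0.5858, 0.1588, 0.2136]
orientation: [-92.8, 1.5, 96.2]
ft_force: [0.3, 0.6, -0.0]
grip_width: 0.45
```

```bash
python3 snap.py w21; python3 -c "
import cv2
a=cv2.imread('pics/w21.png')
cv2.imwrite('pics/z21.png',cv2.resize(cv2.convertScaleAbs(a[220:380,200:440],alpha=2,beta=15),None,fx=3.3,fy=3.3,interpolation=2))"
```

```text
21.35 [0.5858 0.1588 0.2136] [-92.78   1.45  96.18]
```

View pics/z21.png

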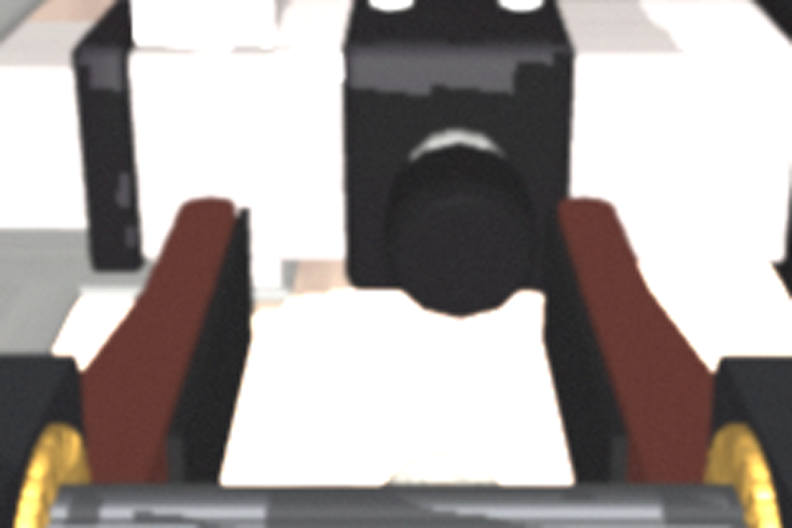

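Request:
send_rows(
  increments=[
    {"jaw":140,"xyz":[0.006,0,0],"yaw":0},
    {"jaw":140,"xyz":[0.002,0,0],"yaw":0},
    {"jaw":140,"xyz":[0,0,0],"yaw":0},
  ],
)

```text
time_s: 21.7
tcp_pos: [0.5855, 0.1669, 0.2138]
orientation: [-92.8, 1.5, 96.1]
ft_force: [0.5, -0.0, 0.9]
grip_width: 0.452
```

```bash
python3 snap.py w22; python3 -c "
import cv2
a=cv2.imread('pics/w22.png')
cv2.imwrite('pics/z22.png',cv2.resize(cv2.convertScaleAbs(a[220:380,200:440],alpha=2,beta=15),None,fx=3.3,fy=3.3,interpolation=2))"
```

```text
21.7 [0.5855 0.1669 0.2138] [-92.8    1.45  96.12]
```

View pics/z22.png

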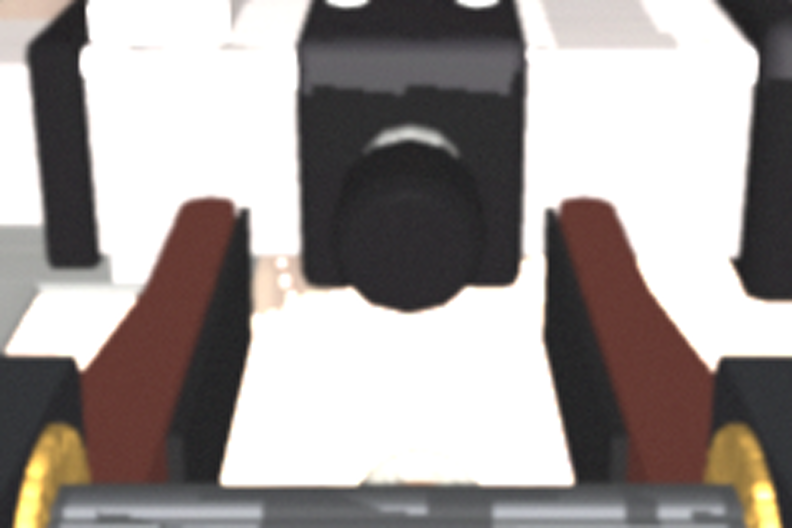

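Request:
send_rows(
  increments=[
    {"jaw":140,"xyz":[0.0025,0.004,0],"yaw":0},
    {"jaw":140,"xyz":[0,0.01,0],"yaw":0},
    {"jaw":140,"xyz":[0,0.012,0],"yaw":0},
    {"jaw":140,"xyz":[0,0.008,0],"yaw":0},
    {"jaw":140,"xyz":[0,0.004,0],"yaw":0},
    {"jaw":140,"xyz":[0,0.001,0],"yaw":0},
  ],
)

```text
time_s: 22.35
tcp_pos: [0.5874, 0.1687, 0.1717]
orientation: [-92.8, 1.5, 96.1]
ft_force: [-0.3, 0.3, -0.2]
grip_width: 0.452
```

```bash
python3 snap.py w23; python3 -c "
import cv2
a=cv2.imread('pics/w23.png')
cv2.imwrite('pics/z23.png',cv2.resize(cv2.convertScaleAbs(a[220:380,200:440],alpha=2,beta=15),None,fx=3.3,fy=3.3,interpolation=2))"
```

```text
22.35 [0.5874 0.1687 0.1717] [-92.84   1.45  96.14]
```

View pics/z23.png

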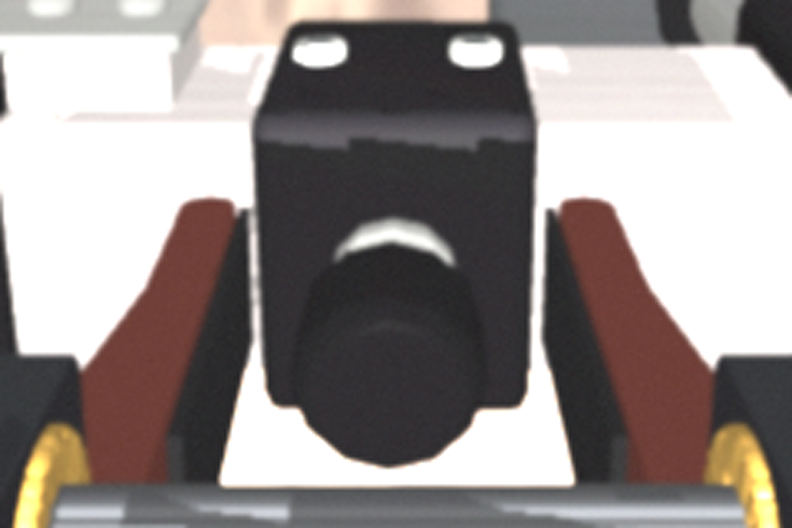

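Centred within ~1 mm. Grip and lift.

Request:
send_rows(
  increments=[
    {"jaw":180,"xyz":[-0.001,0,0],"yaw":0},
    {"jaw":210,"xyz":[0,0,0],"yaw":0},
    {"jaw":240,"xyz":[0,0,0],"yaw":0},
    {"jaw":240,"xyz":[0,0,0],"yaw":0},
    {"jaw":240,"xyz":[0,0,0],"yaw":0},
  ],
  newtons=30,
)

```text
time_s: 22.9
tcp_pos: [0.5878, 0.1678, 0.1721]
orientation: [-92.9, 1.4, 96.1]
ft_force: [-0.1, 0.0, -2.4]
grip_width: 0.263
```

Request:
send_rows(
  increments=[
    {"jaw":240,"xyz":[0,-0.004,0],"yaw":0},
    {"jaw":240,"xyz":[0,-0.004,0],"yaw":0},
    {"jaw":240,"xyz":[0,-0.003,0],"yaw":0},
    {"jaw":240,"xyz":[0,-0.002,0],"yaw":0},
    {"jaw":240,"xyz":[0,-0.0015,0],"yaw":0},
  ],
)

```text
time_s: 23.4
tcp_pos: [0.5875, 0.1678, 0.1863]
orientation: [-93.0, 1.4, 96.1]
ft_force: [11.3, 1.7, -28.2]
grip_width: 0.263
```

Request:
send_rows(
  increments=[
    {"jaw":200,"xyz":[0,0.001,0],"yaw":0},
    {"jaw":140,"xyz":[0,0,0],"yaw":0},
    {"jaw":140,"xyz":[0,0,0],"yaw":0},
    {"jaw":140,"xyz":[0,-0.01,0],"yaw":0},
    {"jaw":140,"xyz":[0,-0.025,0],"yaw":0},
    {"jaw":140,"xyz":[0,-0.03,0],"yaw":0},
    {"jaw":140,"xyz":[-0.015,-0.02,0],"yaw":0},
    {"jaw":255,"xyz":[-0.03,0,0],"yaw":0},
    {"jaw":255,"xyz":[-0.04,0,0],"yaw":0},
    {"jaw":255,"xyz":[-0.04,0,0],"yaw":0},
    {"jaw":255,"xyz":[-0.04,0,0],"yaw":-0.5},
    {"jaw":255,"xyz":[-0.035,0,0],"yaw":0},
    {"jaw":255,"xyz":[-0.025,0,0],"yaw":0},
    {"jaw":255,"xyz":[-0.015,0,0],"yaw":0},
    {"jaw":255,"xyz":[-0.005,0,0],"yaw":0},
  ],
  newtons=20,
)

```text
time_s: 24.9
tcp_pos: [0.6117, -0.0806, 0.2945]
orientation: [-93.6, 1.5, 96.9]
ft_force: [-0.1, -0.3, -0.0]
grip_width: 0.005
```

```bash
python3 snap.py w24; python3 -c "
from bench import *
import cv2
a=camera('side')
cv2.imwrite('pics/s24z.png',cv2.resize(a[100:290,220:440],None,fx=3.3,fy=3,interpolation=2))"
```

```text
24.9 [ 0.6117 -0.0806  0.2945] [-93.59   1.52  96.89]
```

View pics/w24.png

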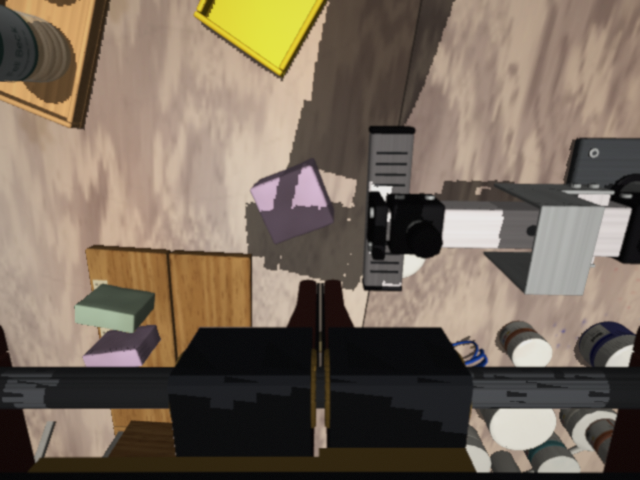

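View pics/s24z.png

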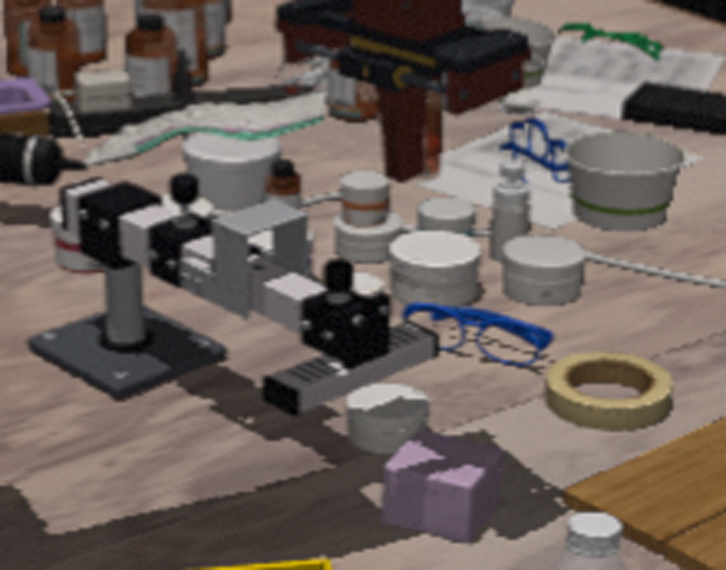

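Request:
send_rows(
  increments=[
    {"jaw":255,"xyz":[0,0.015,0.001],"yaw":0},
    {"jaw":255,"xyz":[0,0.03,0.001],"yaw":0},
    {"jaw":255,"xyz":[0,0.035,0.001],"yaw":0},
    {"jaw":255,"xyz":[0,0.03,0],"yaw":0},
    {"jaw":255,"xyz":[0,0.02,0],"yaw":0},
    {"jaw":255,"xyz":[0,0.01,0],"yaw":0},
    {"jaw":255,"xyz":[0,0.003,0],"yaw":0},
  ],
)

```text
time_s: 25.7
tcp_pos: [0.6165, -0.0732, 0.1422]
orientation: [-93.5, 1.4, 97.5]
ft_force: [1.6, 0.5, -0.1]
grip_width: 0.004
```

Request:
send_rows(
  increments=[
    {"jaw":255,"xyz":[0.004,-0.003,0],"yaw":0.6},
    {"jaw":255,"xyz":[0.01,-0.003,0],"yaw":0},
    {"jaw":255,"xyz":[0.012,0,0],"yaw":0},
    {"jaw":255,"xyz":[0.012,0,0],"yaw":0},
    {"jaw":255,"xyz":[0.012,0,0],"yaw":0},
  ],
)

```text
time_s: 26.2
tcp_pos: [0.6108, -0.0219, 0.15]
orientation: [-93.7, 1.6, 96.8]
ft_force: [0.7, -5.8, -3.5]
grip_width: 0.006
```

```bash
python3 -c "
from bench import *
import cv2
a=camera('side')
cv2.imwrite('pics/s25z.png',cv2.resize(a[100:290,220:440],None,fx=3.3,fy=3,interpolation=2))"
```

```text
(no output)
```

View pics/s25z.png

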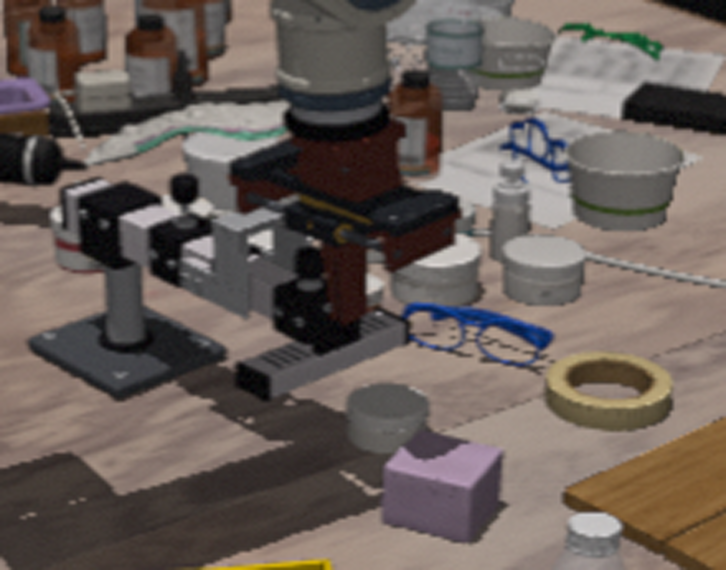

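Request:
send_rows(
  increments=[
    {"jaw":255,"xyz":[0.012,0,0],"yaw":0},
    {"jaw":255,"xyz":[0.012,0,0],"yaw":0},
    {"jaw":255,"xyz":[0.01,0,0],"yaw":0},
    {"jaw":255,"xyz":[0.008,0,0],"yaw":0},
    {"jaw":255,"xyz":[0.005,0,0],"yaw":0},
    {"jaw":255,"xyz":[0.003,0,0],"yaw":0},
  ],
)

```text
time_s: 26.85
tcp_pos: [0.605, 0.0302, 0.152]
orientation: [-94.0, 1.9, 97.0]
ft_force: [1.0, -5.2, -3.1]
grip_width: 0.004
```

Request:
send_rows(
  increments=[
    {"jaw":255,"xyz":[0.003,0,0],"yaw":0},
    {"jaw":255,"xyz":[0.003,0,0],"yaw":0},
    {"jaw":255,"xyz":[0.003,0,0],"yaw":0},
    {"jaw":255,"xyz":[0.002,0,0],"yaw":0},
  ],
)

```text
time_s: 27.25
tcp_pos: [0.6046, 0.0346, 0.1525]
orientation: [-94.1, 2.6, 97.2]
ft_force: [3.4, -9.9, -4.8]
grip_width: 0.007
```

Request:
send_rows(
  increments=[
    {"jaw":255,"xyz":[0.003,0,0],"yaw":0},
    {"jaw":255,"xyz":[0.004,0,0],"yaw":0},
  ],
)

```text
time_s: 27.45
tcp_pos: [0.6045, 0.0347, 0.1526]
orientation: [-94.1, 3.3, 97.3]
ft_force: [4.2, -27.8, -4.2]
grip_width: 0.003
```

```bash
python3 snap.py w26; python3 -c "
from bench import *
import cv2
a=camera('side')
cv2.imwrite('pics/s26z.png',cv2.resize(a[100:290,220:440],None,fx=3.3,fy=3,interpolation=2))"
```

```text
27.45 [0.6045 0.0347 0.1526] [-94.07   3.26  97.26]
```

View pics/s26z.png

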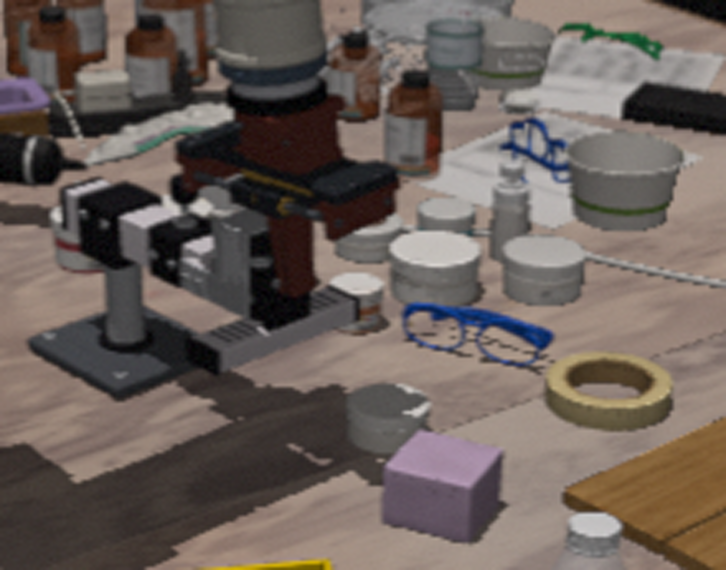

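View pics/w26.png

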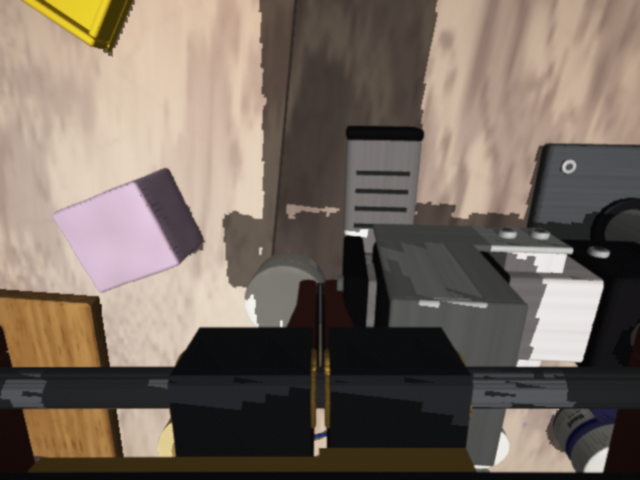

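Request:
send_rows(
  increments=[
    {"jaw":255,"xyz":[-0.01,0,0],"yaw":0},
    {"jaw":255,"xyz":[-0.003,-0.015,0],"yaw":0},
    {"jaw":255,"xyz":[0,-0.03,0],"yaw":0},
    {"jaw":255,"xyz":[0,-0.03,0],"yaw":0},
    {"jaw":255,"xyz":[0.01,-0.015,0],"yaw":0},
    {"jaw":255,"xyz":[0.025,0,0],"yaw":0},
    {"jaw":255,"xyz":[0.03,0,0],"yaw":0},
    {"jaw":255,"xyz":[0.025,0,0],"yaw":0},
    {"jaw":255,"xyz":[0.012,0,0],"yaw":0},
    {"jaw":255,"xyz":[0.004,0,0],"yaw":0},
  ],
)

```text
time_s: 28.55
tcp_pos: [0.5881, 0.1388, 0.2566]
orientation: [-95.1, 2.7, 97.0]
ft_force: [-0.7, 0.7, -0.3]
grip_width: 0.012
```

```bash
python3 snap.py w27; python3 -c "
from bench import *
import cv2
a=camera('side')
cv2.imwrite('pics/s27z.png',cv2.resize(a[100:290,220:440],None,fx=3.3,fy=3,interpolation=2))"
```

```text
28.55 [0.5881 0.1388 0.2566] [-95.07   2.71  97.02]
```

View pics/s27z.png

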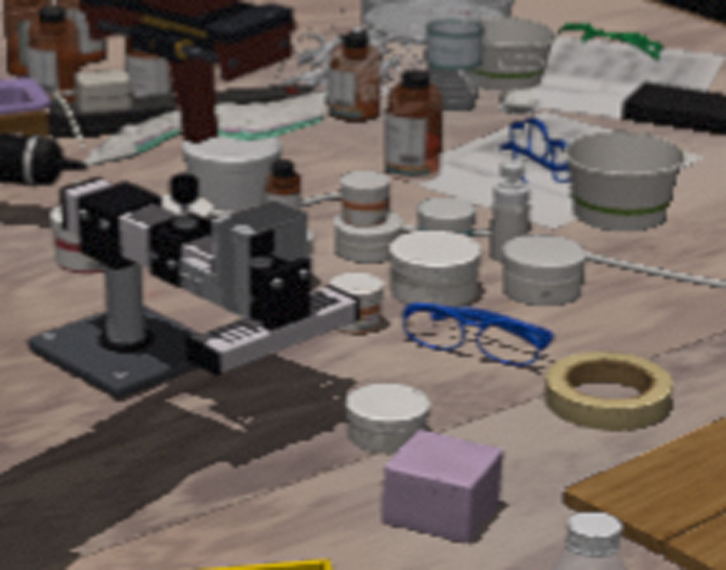

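View pics/w27.png

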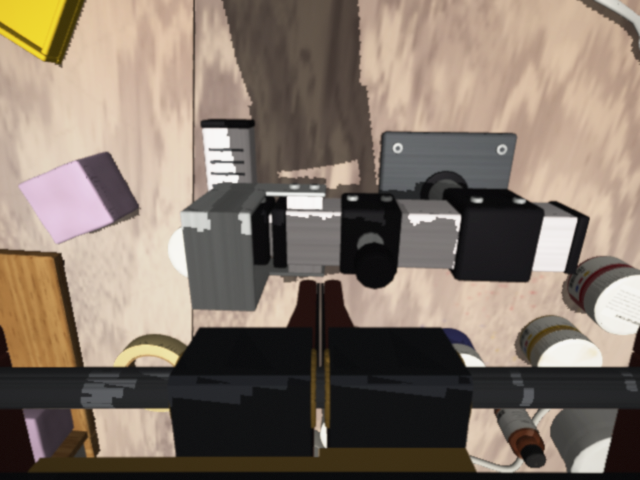

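Request:
send_rows(
  increments=[
    {"jaw":255,"xyz":[0.01,0,0.001],"yaw":0},
    {"jaw":255,"xyz":[0.013,0,0.001],"yaw":0},
    {"jaw":255,"xyz":[0.006,0,0],"yaw":0},
    {"jaw":255,"xyz":[0.001,0,0],"yaw":0},
    {"jaw":255,"xyz":[0,0.008,0],"yaw":0},
    {"jaw":255,"xyz":[0,0.01,0],"yaw":0},
    {"jaw":255,"xyz":[0,0.008,0],"yaw":0},
  ],
)

```text
time_s: 29.35
tcp_pos: [0.5854, 0.1664, 0.2273]
orientation: [-95.1, 2.7, 96.8]
ft_force: [-0.1, 0.1, -0.1]
grip_width: 0.011
```

```bash
python3 snap.py w28
```

```text
29.35 [0.5854 0.1664 0.2273] [-95.08   2.74  96.82]
```

View pics/w28.png

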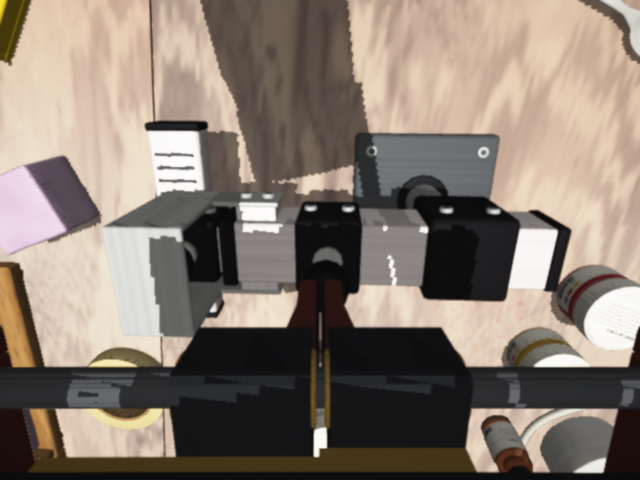

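Request:
send_rows(
  increments=[
    {"jaw":255,"xyz":[0.002,0.008,0],"yaw":0},
    {"jaw":255,"xyz":[0,0.006,0],"yaw":0},
    {"jaw":255,"xyz":[0,0.005,0],"yaw":0},
    {"jaw":255,"xyz":[0,0.004,0],"yaw":0},
    {"jaw":255,"xyz":[0,0.003,0],"yaw":0},
  ],
)

```text
time_s: 29.9
tcp_pos: [0.5863, 0.1672, 0.1979]
orientation: [-94.8, 2.7, 96.8]
ft_force: [-13.3, -1.0, 32.0]
grip_width: 0.005
```

Request:
send_rows(
  increments=[
    {"jaw":255,"xyz":[0,-0.006,0],"yaw":0},
    {"jaw":255,"xyz":[0,-0.025,0],"yaw":0},
    {"jaw":255,"xyz":[0,-0.035,0],"yaw":0},
    {"jaw":255,"xyz":[0,-0.035,0.01],"yaw":0},
    {"jaw":255,"xyz":[0,-0.01,0.035],"yaw":0},
    {"jaw":255,"xyz":[0,0,0.04],"yaw":0},
    {"jaw":255,"xyz":[0,0,0.03],"yaw":0},
    {"jaw":255,"xyz":[0,0,0.01],"yaw":0},
    {"jaw":255,"xyz":[0,0,0],"yaw":0},
  ],
)

```text
time_s: 30.8
tcp_pos: [0.4523, 0.1551, 0.3029]
orientation: [-95.3, 2.8, 96.7]
ft_force: [0.2, 0.4, 0.3]
grip_width: 0.006
```

```bash
python3 snap.py w30; python3 -c "
from bench import *
import cv2
a=camera('side');cv2.imwrite('pics/s30.png',a)
cv2.imwrite('pics/s30z.png',cv2.resize(a[100:290,220:440],None,fx=3.3,fy=3,interpolation=2))
b=camera('top');cv2.imwrite('pics/t30.png',b)
cv2.imwrite('pics/t30z.png',cv2.resize(b[160:270,130:360],None,fx=3.45,fy=3.45,interpolation=2))"
```

```text
30.8 [0.4523 0.1551 0.3029] [-95.34   2.77  96.73]
```

View pics/s30z.png

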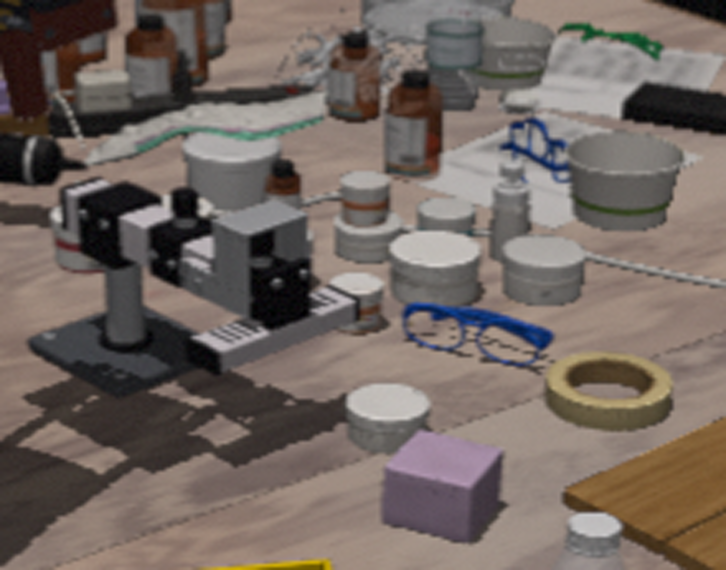

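View pics/t30z.png

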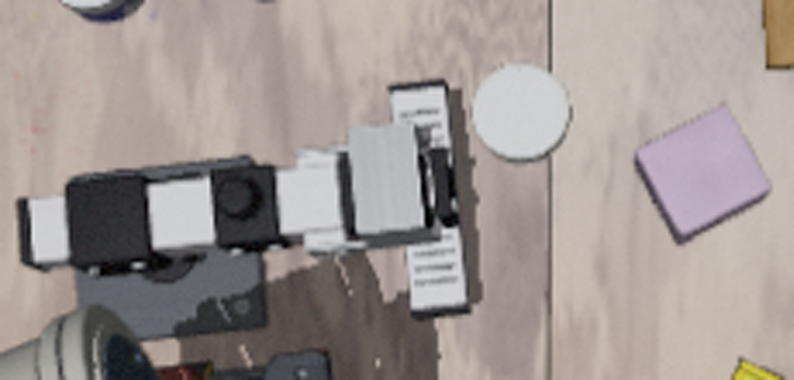

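View pics/s30.png

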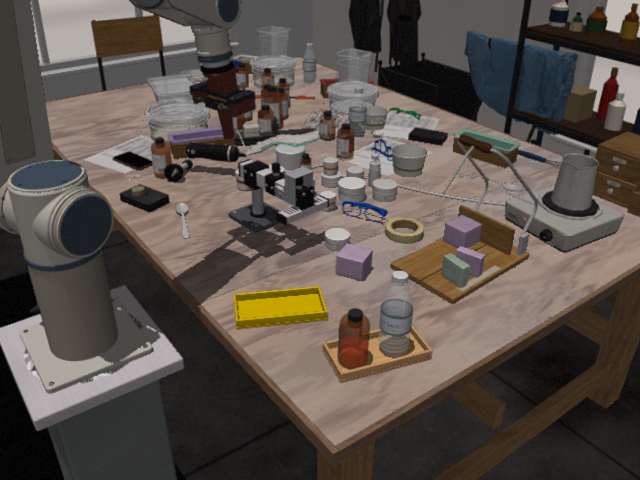

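View pics/w30.png

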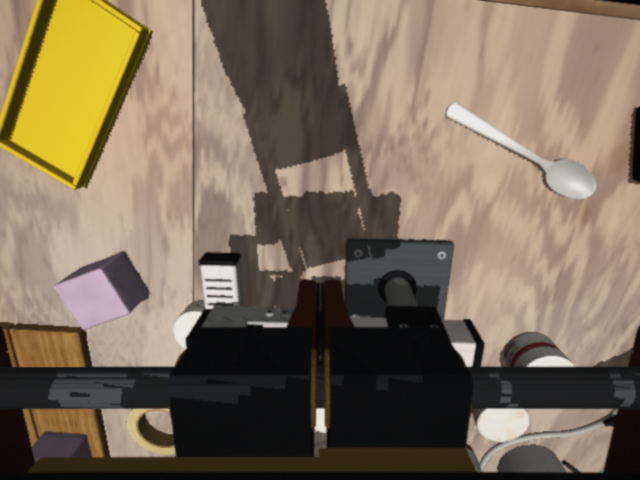

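Run:
```python
from h import *
T=cal("top")
t1=lambda x,y:(130+(x+.5)/3.45-.5,160+(y+.5)/3.45-.5)
for a,b in [((752,277),(470,308)),((722,50),(445,82)),((670,58),(389,88)),((697,286),(414,316))]:
    print(np.linalg.norm(onz(T,t1(*a),.116)-onz(T,t1(*b),.116)))
a=cv2.imread('pics/side0.png');b=cv2.imread('pics/s30.png')
c=lambda i:cv2.resize(i[150:230,240:340],None,fx=4,fy=4,interpolation=2)
cv2.imwrite('pics/cmp.png',np.hstack([c(a),c(b)]))
for n in("side0","s30"):
    i=cv2.imread(f'pics/{n}.png')[155:185,265:290]
    m=(i.max(2)<45); print(n); print("\n".join("".join("#" if v else "." for v in r) for r in m[:25]))
```

```text
0.1779025085826359
0.17753751152110275
0.17974204314405906
0.17825779846706888
side0
.........................
.........................
.........................
.........................
.........................
.........................
.........................
.........................
.........#####...........
.......########..........
##.....########..........
###....########..........
###....########..........
.......########..........
.......########..........
........######...........
........#######..........
........#######..........
..............####.......
.....###......#####......
..######......#####......
.##################......
###################......
################.........
#############............
s30
.........................
.........................
.........................
.........................
.........................
.........................
.........................
.........................
.........####............
#......########..........
##.....########..........
###....#######...........
###....########..........
.......########..........
.......########..........
........######...........
........#######..........
........#######..........
..............####.......
.....###......#####......
..######......#####......
.##################......
###################......
################.........
#############............
```

View pics/cmp.png

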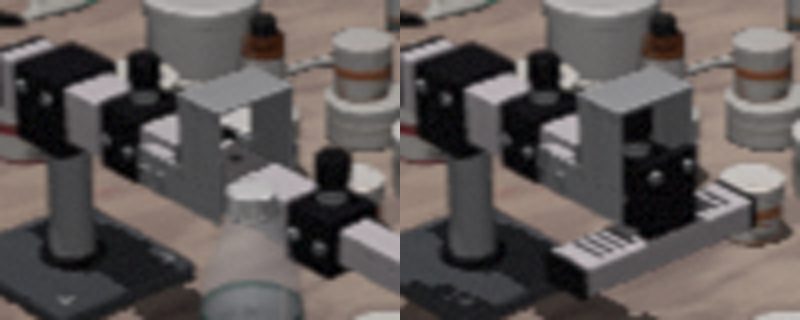

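```bash
python3 -c "
from bench import *
print(finish_job(), get_obs()['time_s'])"
```

```text
the job is handed in; nothing more can be done
the job is handed in; nothing more can be done
```

The job is handed in. The water bottle stands upright in the tray beside the amber bottle. The boom is collapsed, inner section first, and both knobs are down. The clock read about 31 s against the 72 s limit.

**What I did**
- **Bottle:** I gripped it by the cap and set it down in the tray's free end. My first grip was too low and caught the shoulder, so I re-gripped about 9 mm higher before lifting.
- **Inner section:** I lifted its knob 14 mm to the stop, pushed the section in until it held at 14 N, then pressed the knob down to its start height.
- **Middle section:** I did the same. It held without moving at 28 N, and the knob went down to its start height.

**Last checks**
- **Middle knob:** in the side view it matches its starting (down) picture almost pixel for pixel.
- **Inner knob:** the side view showed it down, and it is now parked under the arch.
- **Other objects:** both bottles are standing. The jar and soap show no shift in the top view, and the amber bottle looks untouched in the side view.

**What did not fully agree**
- **Boom travel:** the light bar moved about 178 mm in the top view, and the pushing finger's own travel in the second push was about 87 mm. I expected 180 mm and 90 mm. I put this down to camera error and tool tilt, because each section stopped firmly and both knobs went down, which needs each section within 2 mm of home.
- **Camera offset:** the top and wrist cameras disagreed by about 5 mm in x, so I worked from the wrist views.
- **Tool tilt:** the tool drifted to about 5° of tilt over the run, with no visible effect on the result.
- **Press force:** the inner knob press peaked at 39 N at the wrist. It was applied by the fingertips, but that is close to the 40 N limit for the gripper's body.

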